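# Load electrode rods flat-up in a contact jig and snap the contact bar across them

## Robot

A 6-joint arm with a two-finger parallel gripper is mounted at the origin on a cart in front of the work surface, level with it; the furniture and walls round the work are solid. World frame = base frame: x ahead of the robot, y to its left, z up, the work surface at z = 0. Lengths are in m, angles in rad, forces in N, time in s.
With the tool pointing down it reaches from about 0.425 to 1.125 m from the base axis. Payload 14.9 kg.
Tool frame: the origin (TCP) lies on the centre line of the jaws, within the pads' length; the fingertips stand 14 mm ahead of it and the grasp point (between the pads) lies 5 mm behind it; z points along the fingers, y is the line along which they close (so a half turn about z gives the same grasp; the last joint's range is limited). The gripper opens to 91 mm and grips with 3 to 60 N. Pads are 32 mm wide; open, the fingers measure 118 mm over their backs; the gripper's body (76 mm by 178 mm) begins 60 mm behind the grasp point.
Start: joints at [-1.156, 0.379, 1.734, -0, 1.028, -0.033], TCP at [0.303, -0.631, 0.2] pointing down, gripper open.
Joint ranges: [-2.77, 2.77], [-0.74, 2.19], [0, 2.66], [-1.06, 4.2], [0.31, 2.87], [-3.08, 3.08]. Speed limits (rad/s): [1.89, 1.89, 2.39, 3.14, 3.14, 3.14].

## Interface

Orientations are given as a unit quaternion [x, y, z, w].
In Python, from workcell import r, imaging gives the robot as it stands.
- The arm moves only by the tool move_arm, never from a script. Its argument "increments" is text: rows parted by semicolons, each of 4 numbers parted by spaces: the shift along the tool's x, y, z in m, then the turn about the tool's z in rad. A call has 1 to 20 rows; each row is the pose to reach, as a shift and turn from the pose commanded when the call began, along the tool's axes at that moment; what a row does not reach only later rows make up. A row lasts 1/10 s, in which the tool goes at most 50 mm and 8.59 degrees, less where a joint would pass 70% of its speed; a pose out of reach is approached as far as the arm can. A call with a gripper value outside its range is refused whole. "claw" is the closure in counts, from 0 (fully open) to 255 (shut), set as the call begins (left out, the last holds). The fingers move at their own pace and stop on an object; the grip force is fixed at half the most. Time passes only in rows, so rows that repeat a pose let the fingers close. It gives the time, the measured TCP pose, the force, the opening and the grip force at its end, in the units of the state.
- r.observe(): the state, without advancing time (a new reading comes with each control period).
- imaging.camera(name): name is "scene" or "top" or "wrist"; returns the picture (384x512x3 uint8, red, green, blue); there is no depth.
- imaging.camera_params(name): a dict with "fov_y" (degrees; the focal length in pixels is half the picture's height over the tangent of half this angle, whatever the lens; pixels are square), "cx", "cy" (the principal point, pixels), "position" and "attitude" of the camera in the world. Camera axes: x right, y down, z forward; pixel columns grow to the right and rows downward; lengths in m; the calibration is good to about 2 mm. A picture is of the moment at which its call begins: read the wrist's pose just before it. camera_params takes no time and is no camera call; for the wrist camera it gives the pose at the moment of the call.
- r.finish_job(): hands the job in; it is judged then, once.
The state is a dict: "t": time; "q": joint angles; "joint_vel": joint speeds; "joint_torque": joint torques, N m; "ee_pos": TCP position; "orientation": TCP orientation; "wrist_force": force on the tool from outside, world axes, zero at the start; "torque": the same for the moment, N m; "grip_width": finger opening in m; "grip_force": force on a finger pad.
Only numpy, scipy, OpenCV 4.12 (cv2) and the standard library are available. Lean on these libraries where they do the work, as an engineer would, in place of code of your own. Each camera call takes 0.05 s, during which the arm holds its last target. There are 200 camera calls.

## Task

Load the contact jig for a resistance test: pull the copper contact bar up out of its two fork clips by its handle and stand it on the bench, then take every steel electrode rod from the wooden rack and lay each in a vee of the jig of its own, its milled end pointing the same way as in the rack (away from the robot), and roll it there until its milled flat faces straight up. When all rods are in, lay the contact bar back across the flats and push it down past the sprung jaws until both ends have snapped home in their clips. Leave the glassware at the back standing.

Things in the scene. Friction and masses are not known exactly. Their poses are not given: they have to be found in the camera images.
- jig: contact jig, fixed: grey sole plate 170 x 246 x 12 mm (x, y, z), origin at the centre of its underside, x away from the robot at yaw 0. Two white cheeks, 12 mm thick, 58 mm high, 180 mm wide, centred at x = -65 and +70 mm, each with three 90 degree vees at y = -70, 0, +70 mm. Between the cheeks it is open down to the plate, so fingers can straddle a lying rod
- rack: plywood rod rack, fixed: two cheeks 10 mm thick, 200 mm wide, 38 mm high at x = -65 and +70 mm with four vees at y = -78, -26, +26, +78 mm, joined by two bars 15 mm high at y = -85 and +85 mm; origin on the worktop under its middle, x away from the robot at yaw 0. A rod in it has its axis 42 mm above the worktop. The bench between rack and jig is free
- rod_a: steel electrode rod, round, 170 mm long, 20 mm across, 0.22 kg; origin mid-length on its axis, x along it. A flat 28 mm long (x = +34 to +62 mm), 4 mm deep, is milled in its +z side, a dark dot in the middle of it: z up = flat up. Starts in the rack, x away from the robot, flat sideways or down. Two or three of rod_a to rod_d are present
- rod_b: steel electrode rod, round, 170 mm long, 20 mm across, 0.22 kg; origin mid-length on its axis, x along it. A flat 28 mm long (x = +34 to +62 mm), 4 mm deep, is milled in its +z side, a dark dot in the middle of it: z up = flat up. Starts in the rack, x away from the robot, flat sideways or down. Two or three of rod_a to rod_d are present
- rod_c: steel electrode rod, round, 170 mm long, 20 mm across, 0.22 kg; origin mid-length on its axis, x along it. A flat 28 mm long (x = +34 to +62 mm), 4 mm deep, is milled in its +z side, a dark dot in the middle of it: z up = flat up. Starts in the rack, x away from the robot, flat sideways or down. Two or three of rod_a to rod_d are present
- rod_d: steel electrode rod, round, 170 mm long, 20 mm across, 0.22 kg; origin mid-length on its axis, x along it. A flat 28 mm long (x = +34 to +62 mm), 4 mm deep, is milled in its +z side, a dark dot in the middle of it: z up = flat up. Starts in the rack, x away from the robot, flat sideways or down. Two or three of rod_a to rod_d are present
- contact_bar: round copper bar 226 mm long (y), 14 mm across, 0.32 kg; origin at its middle on its axis. Over it a black handle: grip 16 mm thick (x), 84 mm long (y), 14 mm high, centre 33 mm above the axis, on posts 12 mm wide at y = -34, +34 mm with feet 28 mm wide (x) level with the bar's underside: it stands upright (z up) on the worktop. Starts home in the jig's clips; either way round will do
- vee_1 (a point): seat in the jig's right-hand (y = -70 mm) vee: where the middle of a rod's axis belongs, 60 mm above the worktop; axes as the jig's. A rod lies along x, its milled half towards +x, so that its flat comes under the bar's line
- vee_2 (a point): seat in the jig's middle vee: where the middle of a rod's axis belongs, 60 mm above the worktop; axes as the jig's. A rod lies along x, its milled half towards +x, so that its flat comes under the bar's line
- vee_3 (a point): seat in the jig's left-hand (y = +70 mm) vee: where the middle of a rod's axis belongs, 60 mm above the worktop; axes as the jig's. A rod lies along x, its milled half towards +x, so that its flat comes under the bar's line
- bar_seat (a point): where the bar's middle lies when home, axes as the jig's: x = +48, y = 0, z = 73 mm in the jig, the bar along y. It then lies on the rods' flats and on the floors (66 mm high) of two black fork clips at y = -103, +103 mm, 14 mm wide: fixed prong on the +x side (105 mm high), sprung jaw on the -x side (98 mm), with sloped lead-ins. A rod not flat-up holds the bar too high
- jaw_left (a joint): sprung steel jaw of the fork clip at the jig's left end (y = +103 mm); 0 when shut and empty, grows as it is pushed outwards (to the jig's -x), up to 0.6 rad; the bar pushes it to about 0.15 rad in passing (10 to 25 N on the bar in all to push it in past both jaws, about 8 N to pull it out), and it springs back to 0 to 0.04 rad over the bar once home
- jaw_right (a joint): sprung steel jaw of the fork clip at the jig's right end (y = -103 mm); 0 when shut and empty, grows as it is pushed outwards (to the jig's -x), up to 0.6 rad; the bar pushes it to about 0.15 rad in passing (10 to 25 N on the bar in all to push it in past both jaws, about 8 N to pull it out), and it springs back to 0 to 0.04 rad over the bar once home
- erlenmeyer: glass conical flask 63 x 98 mm high at the back of the bench; origin at its underside, z up; leave it standing
- beaker_100: empty glass beaker 56 x 68 mm high behind the work; origin at its underside, z up; leave it standing
- bottle_amber: amber glass bottle 66 x 124 mm high at the back; origin at its underside, z up; leave it standing

How it is judged:
On the way, in this order (a step that is already met when the one before it is completed fails the run):
1. the contact bar is out of its clips and stands upright on the bench (height (world z) of contact_bar below 0.014 m and angle between contact_bar's own z axis and vertical below 0.2 rad and horizontal distance between contact_bar and bar_seat above 0.06 m), for 0.2 s.
2. every rod lies in a vee of its own in the jig with its flat facing up ((distance between rod_a and vee_1 below 0.013 m or distance between rod_a and vee_2 below 0.013 m or distance between rod_a and vee_3 below 0.013 m) and angle between the x axis of each of rod_a, rod_b, rod_c, rod_d and the x axis of jig, either way round below 0.05 rad and angle between each of rod_a, rod_b, rod_c, rod_d's own z axis and vertical below 0.17 rad and linear speed of each of rod_a, rod_b, rod_c, rod_d below 0.02 m/s and (distance between rod_b and vee_1 below 0.013 m or distance between rod_b and vee_2 below 0.013 m or distance between rod_b and vee_3 below 0.013 m) and (distance between rod_c and vee_1 below 0.013 m or distance between rod_c and vee_2 below 0.013 m or distance between rod_c and vee_3 below 0.013 m) and (distance between rod_d and vee_1 below 0.013 m or distance between rod_d and vee_2 below 0.013 m or distance between rod_d and vee_3 below 0.013 m)), for 0.2 s.
3. the contact bar is home in both fork clips (horizontal distance between contact_bar and bar_seat below 0.01 m and z of contact_bar in the frame of bar_seat between -0.003 and 0.0025 m and angle between the y axis of contact_bar and the y axis of jig, either way round below 0.03 rad and value of joint each of jaw_left, jaw_right below 0.08 rad and linear speed of contact_bar below 0.02 m/s), for 0.2 s.
At the end, for the whole second after the job is handed in: Every rod lies in a vee, middle within 13 mm of its seat, parallel within 0.05 rad, flat within 0.17 rad of straight up; the bar is home: middle within 10 mm of its seat from above, height +2.5/-3 mm, parallel to the clips within 0.03 rad, both jaws sprung back under 0.08 rad; all at rest (all of step 2 and all of step 3); the robot touches nothing.
It fails at once if a piece of glassware at the back is knocked over (angle between any of erlenmeyer, beaker_100, bottle_amber's own z axis and vertical above 0.7 rad).
Of rod_a, rod_b, rod_c, rod_d only 2 to 3 are there at a start; the rules pass over those that are not, and their reading is None.
At some moment in a run one of contact_bar may be knocked a few centimetres aside while the robot is not near it.
Once in a run the grip may slacken for a moment while it holds something.
It also fails if it takes over 210 s, if anything falls off the work surface, if the arm or the gripper's body presses on something with over 40 N, if the wrist force passes 120 N, or if a joint passes its speed limit or range.

## Working session

There is one attempt and no reset: what is moved stays moved. The work goes in short steps, Python scripts to look and compute and a tool call to move; the robot and the scene stay as the last step left them, time stands still between calls to the robot, and variables do not carry over. Pictures are saved under pics/ and viewed, at most 14 in all, crops included, and the job is handed in when it is done.

Besides the shell and the picture viewer there is one more tool, called as name(argument=value, ...), one argument or row to a line, values as JSON. move_arm: Moves the arm, as the interface text tells. Its arguments: {"type":"object","properties":{"increments":{"type":"string"},"claw":{"type":"number"}},"required":["increments"]}

```bash
mkdir -p pics; ls
cat > h.py <<'E'
import numpy as np, cv2
from workcell import r, imaging
from scipy.spatial.transform import Rotation as R
def snap(n,f=None):
    p=imaging.camera_params(n); im=imaging.camera(n)
    if f: cv2.imwrite('pics/'+f,im[...,::-1])
    return im,p
def att(p):
    a=np.array(p['attitude'],float)
    return a if a.shape==(3,3) else R.from_quat(a).as_matrix()
def foc(p): return 192/np.tan(np.radians(p['fov_y'])/2)
def ray(p,u,v):
    d=att(p)@np.array([(u-p['cx'])/foc(p),(v-p['cy'])/foc(p),1.]); return np.array(p['position']),d
def onz(p,u,v,z):
    o,d=ray(p,u,v); return o+d*(z-o[2])/d[2]
def proj(p,X):
    c=att(p).T@(np.asarray(X,float)-np.array(p['position'])); return np.array([p['cx'],p['cy']])+foc(p)*c[:2]/c[2]
E
python3 - <<'E'
from h import *
for n in('top','scene'):
    im,p=snap(n,n+'0.png'); print(n,p)
s=r.observe(); print(s['ee_pos'],s['orientation'],s['t'],imaging.camera_params('wrist'))
E
```

```text
pics
top {'fov_y': 48.15096945758513, 'cx': 254.76404100397053, 'cy': 187.30966741063764, 'position': array([ 0.37820224, -0.03710419,  1.39099983]), 'attitude': array([ 0.71397619, -0.69432176,  0.05924741, -0.06815452])}
scene {'fov_y': 47.31699245378487, 'cx': 258.4014552764564, 'cy': 187.86033225254678, 'position': array([ 0.35740236, -0.9577238 ,  0.73344657]), 'attitude': array([ 0.87352871, -0.14161291,  0.06535232, -0.46111003])}
[ 0.30296507 -0.63065488  0.19908752] [ 9.75036129e-01  2.22045782e-01 -8.78194284e-05 -4.58145871e-04] 0.1 {'fov_y': 63.7443341020222, 'cx': 259.65674670189134, 'cy': 194.2519447115868, 'position': array([ 0.37733531, -0.59518483,  0.38362184]), 'attitude': array([ 0.83750362, -0.52652756, -0.07789136,  0.12365008])}
```

View pics/top0.png

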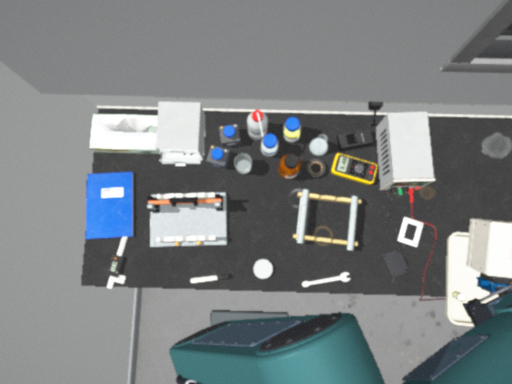

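View pics/scene0.png

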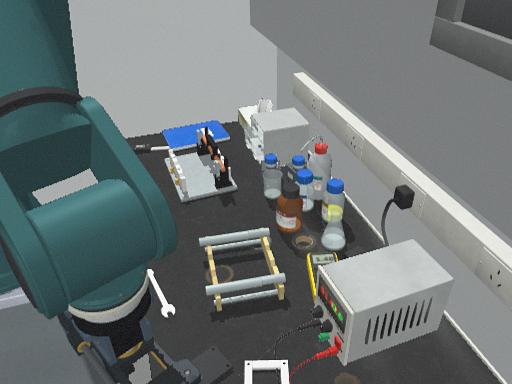

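Run:
```python
from h import *
im=cv2.imread('pics/top0.png'); a=cv2.resize(im[180:260,140:370],None,fx=3.4,fy=3.4,interpolation=cv2.INTER_CUBIC)
s=cv2.imread('pics/scene0.png'); b=cv2.resize(s[120:315,150:350],None,fx=1.6,fy=1.6,interpolation=cv2.INTER_CUBIC)
c=np.zeros((a.shape[0]+b.shape[0],a.shape[1],3),np.uint8); c[:a.shape[0]]=a; c[a.shape[0]:,:b.shape[1]]=b
cv2.imwrite('pics/c1.png',c); print(c.shape)
```

```text
(584, 782, 3)
```

View pics/c1.png

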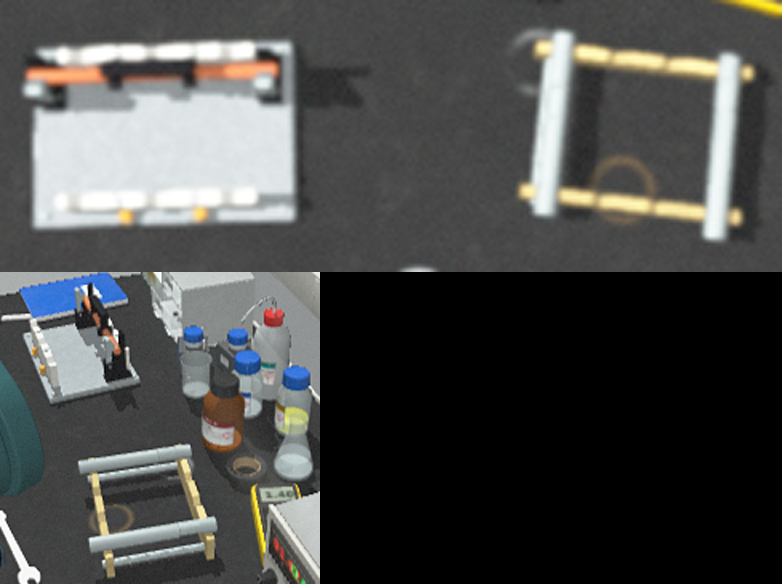

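```bash
cat > m.py <<'E'
from h import *
im,p=snap('top')
def c(u,v,z): return onz(p,140+u/3.4-0.35,180+v/3.4-0.35,z)
print('plate',[c(*q,.012).round(3) for q in((35,45),(292,42),(295,222),(35,228))])
print('rodL',[c(*q,.052).round(3) for q in((564,32),(545,215))])
print('rodR',[c(*q,.052).round(3) for q in((730,55),(714,240))])
print('grip',[c(*q,.11).round(3) for q in((105,72),(195,70))])
print('bar',[c(*q,.08).round(3) for q in((26,75),(278,68))])
E
python3 m.py
```

```text
plate [array([0.602, 0.325, 0.012]), array([0.611, 0.079, 0.012]), array([0.44 , 0.069, 0.012]), array([0.428, 0.313, 0.012])]
rodL [array([ 0.621, -0.177,  0.052]), array([ 0.451, -0.161,  0.052])]
rodR [array([ 0.603, -0.331,  0.052]), array([ 0.433, -0.314,  0.052])]
grip [array([0.563, 0.236, 0.11 ]), array([0.567, 0.156, 0.11 ])]
bar [array([0.563, 0.314, 0.08 ]), array([0.576, 0.085, 0.08 ])]
```

```bash
cat >> h.py <<'E'
def psi(s=None):
    s=s or r.observe(); m=R.from_quat(s['orientation']).as_matrix(); return np.arctan2(m[1,0],m[0,0])
def go(x,y,z,ps):
    "increments (tool axes) and row count to reach a world pose, tool down"
    s=r.observe(); a=psi(s); d=np.array([x,y,z])-s['ee_pos']
    c,n=np.cos(a),np.sin(a); t=-(ps-a)
    k=max(np.linalg.norm(d)/.05,abs(t)/.15)
    print('%.4f %.4f %.4f %.4f  rows %.1f'%(c*d[0]+n*d[1], n*d[0]-c*d[1], -d[2], t, k))
E
python3 -c "
from h import *
go(.45,-.245,.2,-.095)"
```

```text
0.2995 -0.2840 -0.0008 0.5428  rows 8.3
```

move_arm(
  increments="0.3 -0.284 0 0.543;0.3 -0.284 0 0.543;0.3 -0.284 0 0.543;0.3 -0.284 0 0.543;0.3 -0.284 0 0.543;0.3 -0.284 0 0.543;0.3 -0.284 0 0.543;0.3 -0.284 0 0.543;0.3 -0.284 0 0.543;0.3 -0.284 0 0.543;0.3 -0.284 0 0.543;0.3 -0.284 0 0.543;0.3 -0.284 0 0.543;0.3 -0.284 0 0.543",
)

```text
t: 1.55
ee_pos: [0.4502, -0.2459, 0.1996]
orientation: [0.999, -0.048, -0.0, -0.0]
wrist_force: [0.8, -0.3, -0.1]
grip_width: 0.0914
grip_force: 0.0
```

```bash
python3 -c "
from h import *
im,p=snap('wrist','w1.png'); s=r.observe(); print(s['t'],s['ee_pos'],psi(s),p['position'],att(p)[:,2],s['q'])
go(.45,.2,.25,.053)"
```

```text
1.6 [ 0.45031751 -0.24575452  0.19958693] -0.0962549276848111 [ 0.53230671 -0.25374074  0.38410072] [-0.28766764  0.02713188 -0.95734591] [-5.44986243e-01  8.16349175e-02  2.10880859e+00 -2.47743614e-05
  9.51198215e-01  1.12207940e+00]
-0.0432 -0.4437 -0.0504 -0.1493  rows 9.0
```

View pics/w1.png

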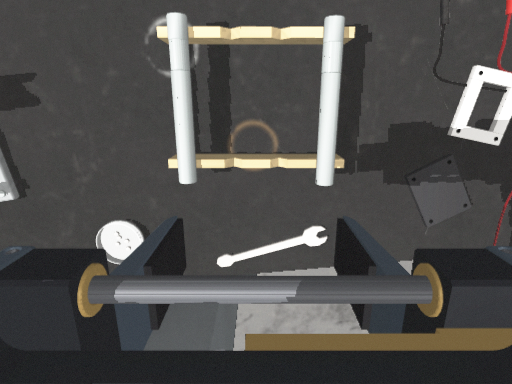

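Run:
```python
from h import *
im=cv2.imread('pics/w1.png')
a=[cv2.resize(im[5:95,x:x+70],None,fx=5.6,fy=6,interpolation=cv2.INTER_CUBIC) for x in(145,300)]
cv2.imwrite('pics/c2.png',np.hstack(a))
p=imaging.camera_params('wrist')
for l in((178,15),(187,182),(335,18),(326,184)): print(onz(p,*l,.046).round(4))
```

```text
[ 0.6197 -0.1823  0.046 ]
[ 0.453  -0.1637  0.046 ]
[ 0.6025 -0.3344  0.046 ]
[ 0.4356 -0.32    0.046 ]
```

View pics/c2.png

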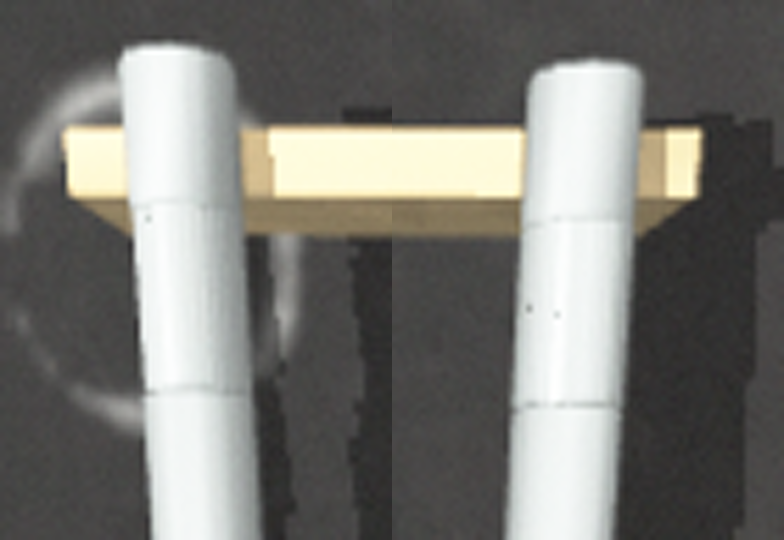

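move_arm(
  increments="-0.04 -0.444 -0.05 -0.15;-0.04 -0.444 -0.05 -0.15;-0.04 -0.444 -0.05 -0.15;-0.04 -0.444 -0.05 -0.15;-0.04 -0.444 -0.05 -0.15;-0.04 -0.444 -0.05 -0.15;-0.04 -0.444 -0.05 -0.15;-0.04 -0.444 -0.05 -0.15;-0.04 -0.444 -0.05 -0.15;-0.04 -0.444 -0.05 -0.15;-0.04 -0.444 -0.05 -0.15;-0.04 -0.444 -0.05 -0.15;-0.04 -0.444 -0.05 -0.15;-0.04 -0.444 -0.05 -0.15",
)

```text
t: 3.0
ee_pos: [0.4531, 0.1996, 0.2496]
orientation: [1.0, 0.027, -0.0, 0.0]
wrist_force: [-0.4, 0.8, 0.2]
grip_width: 0.0915
grip_force: 0.0
```

```bash
python3 -c "
from h import *
im,p=snap('wrist','w2.png'); s=r.observe(); print(s['t'],s['ee_pos'],psi(s))
import pickle; pickle.dump(p,open('w2.pkl','wb'))"
```

```text
3.05 [0.45309386 0.19978643 0.24961163] 0.053214870283535054
```

View pics/w2.png

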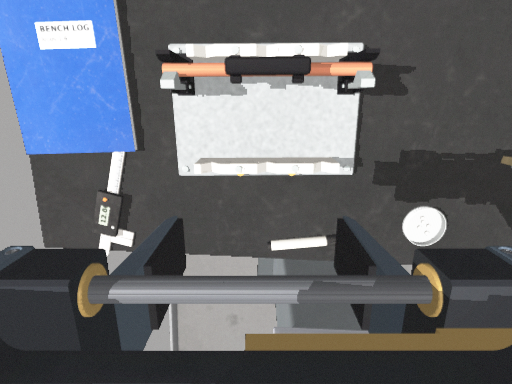

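```bash
python3 -c "
from h import *
import pickle; p=pickle.load(open('w2.pkl','rb'))
for n,l,z in(('grip',(226,65.5),.113),('grip',(310,65),.113),('bar',(163,69),.077),('bar',(372,68.5),.077),('plate',(179,175.5),.012),('plate',(353,175),.012),('dotL',(240,174),.05),('dotR',(292,174),.05)):
  print(n,onz(p,*l,z).round(4))
go(.567,.197,.25,1.624)
s=r.observe();print(s['q'])
"
```

```text
grip [0.5664 0.238  0.113 ]
grip [0.5712 0.1571 0.113 ]
bar [0.5628 0.3094 0.077 ]
bar [0.5753 0.0849 0.077 ]
plate [0.4296 0.3113 0.012 ]
plate [0.4433 0.0678 0.012 ]
dotL [0.4452 0.224  0.05  ]
dotR [0.4487 0.1579 0.05  ]
0.1136 0.0088 -0.0004 -1.5708  rows 10.5
[ 3.68217975e-01 -1.58880963e-02  2.10700863e+00  8.61455923e-06
  1.05050216e+00  1.88579515e+00]
```

move_arm(
  increments="0.116 0.009 0.05 -1.574;0.116 0.009 0.05 -1.574;0.116 0.009 0.05 -1.574;0.116 0.009 0.05 -1.574;0.116 0.009 0.05 -1.574;0.116 0.009 0.05 -1.574;0.116 0.009 0.05 -1.574;0.116 0.009 0.05 -1.574;0.116 0.009 0.05 -1.574;0.116 0.009 0.05 -1.574;0.116 0.009 0.05 -1.574;0.116 0.009 0.05 -1.574;0.116 0.009 0.05 -1.574;0.116 0.009 0.05 -1.574;0.116 0.009 0.05 -1.574;0.116 0.009 0.05 -1.574",
)

```text
t: 4.65
ee_pos: [0.5693, 0.198, 0.1996]
orientation: [0.687, 0.727, 0.0, -0.0]
wrist_force: [0.1, 1.1, 0.2]
grip_width: 0.0915
grip_force: 0.0
```

```bash
python3 -c "
from h import *
print(r.observe()['q'],psi())
go(.569,.197,.107,1.627)"
```

```text
[2.96123624e-01 2.28323101e-01 1.93566127e+00 2.87512514e-05
 9.77576278e-01 2.38786875e-01] 1.6281170040063757
-0.0010 -0.0003 0.0926 0.0011  rows 1.9
```

move_arm(
  increments="-0.001 0 0.03 0;-0.001 0 0.06 0;-0.001 0 0.08 0;-0.001 0 0.092 0;-0.001 0 0.092 0;-0.001 0 0.092 0",
)

```text
t: 5.25
ee_pos: [0.5698, 0.1972, 0.1084]
orientation: [0.686, 0.727, 0.0, 0.0]
wrist_force: [0.5, 1.0, 0.4]
grip_width: 0.0911
grip_force: 0.0
```

move_arm(
  increments="0 0 0 0;0 0 0 0;0 0 0 0;0 0 0 0;0 0 0 0;0 0 0 0;0 0 0 0;0 0 0 0;0 0 0 0;0 0 0 0",
  claw=255,
)

```text
t: 6.25
ee_pos: [0.5693, 0.197, 0.1076]
orientation: [0.686, 0.727, 0.0, -0.0]
wrist_force: [0.0, 0.3, 0.4]
grip_width: 0.0144
grip_force: 0.0
```

move_arm(
  increments="0 0 0 0;0 0 0 0;0 0 0 0",
)

```text
t: 6.55
ee_pos: [0.5693, 0.1971, 0.1077]
orientation: [0.686, 0.727, 0.0, -0.0]
wrist_force: [0.6, -0.5, -0.0]
grip_width: 0.0005
grip_force: 0.0
```

```bash
python3 -c "
from h import *
im,p=snap('wrist','w3.png'); im,p=snap('scene','s3.png')
cv2.imwrite('pics/c3.png',np.hstack([cv2.imread('pics/w3.png')[::1,::1][:, :400],cv2.resize(cv2.imread('pics/s3.png')[100:228,130:260],(390,384))]))"
```

```text
(no output)
```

View pics/c3.png

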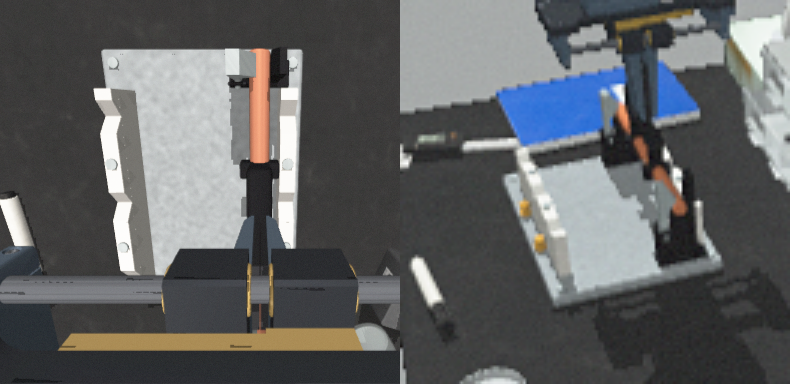

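```bash
python3 -c "
from h import *
im=cv2.imread('pics/w3.png').astype(int); p=imaging.camera_params('wrist')
for v in (70,90,110,130,150):
  b,g,r_=im[v,:,0],im[v,:,1],im[v,:,2]; m=np.where((r_-b>40))[0]; m=m[(m>230)&(m<300)]
  print(v,m.min(),m.max(),m.max()-m.min()+1, [float(np.linalg.norm(onz(p,m.max()+1,v,z)-onz(p,m.min(),v,z)).round(4)) for z in(.06,.073,.085)])
for v in (175,180,190,200,210): print(v,im[v,240:284].sum(1))
e=r.observe()['ee_pos']
print(p['position'],[proj(p,e+np.array([0,dy,-.014])) for dy in(0,.016)])
print([proj(p,[.569+q,.197+.03,.113]) for q in(-.008,.008)])
"
```

```text
70 256 269 14 [0.0098, 0.0093, 0.0087]
90 249 269 21 [0.015, 0.0141, 0.0134]
110 250 269 20 [0.0145, 0.0137, 0.013]
130 250 268 19 [0.014, 0.0133, 0.0125]
150 250 268 19 [0.0143, 0.0135, 0.0128]
175 [215 127 122 123 120 139  81 100  98 115 136 122 122 136 125 122 121 129
 127 111 117 110 108 114 130 120 113 110 110 101  97  67  81 109 124 124
 112 109 106 530 744 752 752 752]
180 [577 583 599 598 593 599 314 118  93 109 117 122 128 116 126 133 118 120
 124 117 115 120 111 116 120 126 106 109 116  97  81  88 298 556 422 382
 380 387 379 601 746 752 753 752]
190 [604 608 608 603 602 607 310 117 108 111 119 117 135 110 115 120 127 113
 118 122 124 110 124 106 118 112 118 109 119  99 109  91 417 393 376 382
 380 396 386 688 750 752 752 752]
200 [596 426 388 391 384 383 256 130 102 122 109 126 127 125 119 124 127 122
 118 121 112 117 121 116 123 117 115 121 114 100  99  78 280 372 379 372
 376 386 486 539 541 544 547 546]
210 [575 426 383 392 394 392 259 127  98 105 112 123 116 124 127 121 123 128
 117 118 119 102 125 110 111 110 104 120 103  98  91  70 535 407 380 372
 382 386 607 749 755 755 755 755]
[0.56483207 0.27912424 0.29219809] [array([259.10369316, 224.74672699]), array([260.47113049, 202.86221305])]
[array([248.21250271, 190.38200975]), array([274.63393641, 191.8652064 ])]
```

```bash
python3 -c "
from h import *
p=imaging.camera_params('wrist');e=r.observe()['ee_pos']
for dz in(-.02,-.014,-.005,0,.005,.01): print(dz,proj(p,e+np.array([0,.016,dz])).round(0),proj(p,e+np.array([0,.011,dz])).round(0))
im=cv2.imread('pics/w3.png'); cv2.imwrite('pics/c4.png',cv2.resize(im[150:270,190:330],None,fx=5,fy=5,interpolation=cv2.INTER_CUBIC))
"
```

```text
-0.02 [260. 200.] [260. 207.]
-0.014 [260. 203.] [260. 210.]
-0.005 [261. 207.] [260. 214.]
0 [261. 210.] [260. 217.]
0.005 [261. 213.] [260. 220.]
0.01 [261. 215.] [260. 223.]
```

View pics/c4.png

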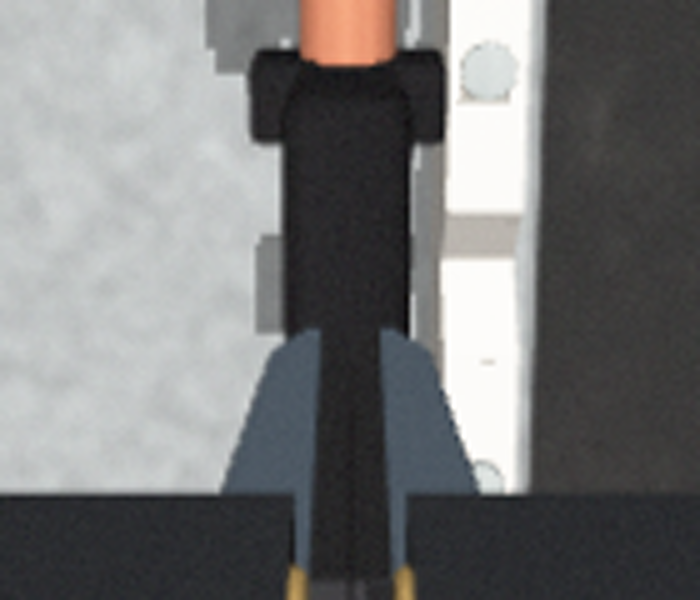

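move_arm(
  increments="0 0 -0.001 0;0 0 -0.002 0;0 0 -0.003 0;0 0 -0.003 0",
)

```text
t: 7.05
ee_pos: [0.5694, 0.1971, 0.1108]
orientation: [0.686, 0.727, 0.0, 0.0]
wrist_force: [-0.2, 0.5, -0.2]
grip_width: 0.0002
grip_force: 0.0
```

move_arm(
  increments="0 0 0.002 0;0 0 0.003 0;0 0 0.004 0;0 0 0.005 0;0 0 0.005 0",
)

```text
t: 7.55
ee_pos: [0.5692, 0.1971, 0.1054]
orientation: [0.686, 0.727, -0.0, -0.0]
wrist_force: [0.3, 0.5, -0.3]
grip_width: 0.0006
grip_force: 0.0
```

```bash
python3 -c "
from h import *
im,p=snap('scene','s4.png'); e=r.observe()['ee_pos']
f=lambda X: (3.0*0+ (proj(p,X)-[170,110])*8).round(0)
print('tcp',f(e),'tip',f(e-[0,0,.014]),'up40',f(e+[0,0,.04]))
a=.056; y=np.array([-np.sin(a),np.cos(a),0]); g=np.array([.5692,.197,0])
for z in(.106,.113,.099): print('grip ends',z,f(g+y*.042+[0,0,z]),f(g-y*.042+[0,0,z]))
print('bar ends',f(g+y*.113+[0,0,.073]),f(g-y*.113+[0,0,.073]))
cv2.imwrite('pics/c5.png',cv2.resize(cv2.imread('pics/s4.png')[110:185,170:260],None,fx=8,fy=8,interpolation=cv2.INTER_CUBIC))"
```

```text
tcp [325. 251.] tip [328. 284.] up40 [317. 155.]
grip ends 0.106 [295. 202.] [357. 301.]
grip ends 0.113 [293. 186.] [355. 284.]
grip ends 0.099 [296. 218.] [358. 317.]
bar ends [254. 199.] [420. 472.]
```

View pics/c5.png

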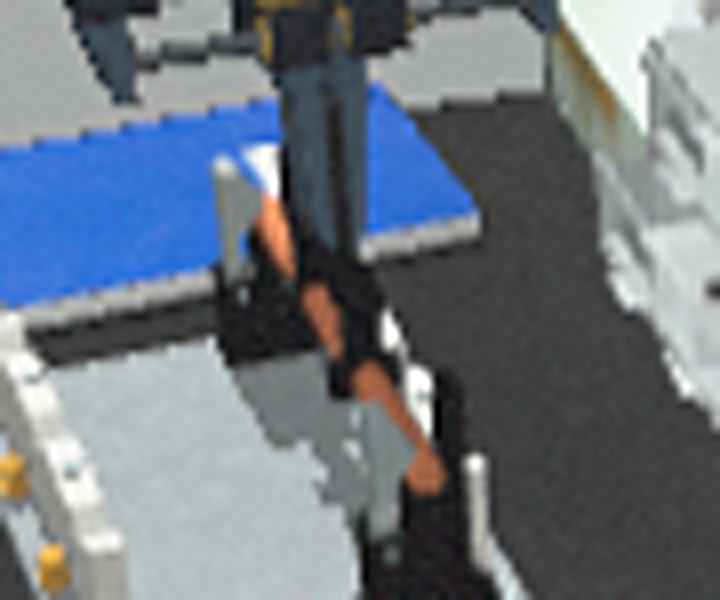

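move_arm(
  increments="0 0 0.001 0;0 0 0.002 0;0 0 0.003 0;0 0 0.004 0;0 0 0.004 0",
)

```text
t: 8.1
ee_pos: [0.5692, 0.197, 0.1015]
orientation: [0.686, 0.727, -0.0, -0.0]
wrist_force: [0.7, -0.9, -1.1]
grip_width: 0.0001
grip_force: 0.0
```

move_arm(
  increments="0 0 0.001 0;0 0 0.002 0;0 0 0.003 0;0 0 0.003 0",
)

```text
t: 8.5
ee_pos: [0.5696, 0.1971, 0.0989]
orientation: [0.686, 0.727, 0.0, 0.0]
wrist_force: [0.5, 0.4, 2.9]
grip_width: 0.0006
grip_force: 1.7
```

```bash
python3 -c "
from h import *
im,p=snap('wrist','w5.png'); s=r.observe(); print(s['ee_pos'],s['wrist_force'])
b=im.astype(int)
for v in range(150,250,6):
  print(v,' '.join('%3d'%(x//3) for x in b[v,232:292:2].sum(1)))"
```

```text
[0.56954979 0.19712189 0.09884945] [ 0.42428469 -0.49924622  3.21154146]
150 126 129 128 129 129 125 124 125 114 124 151 164 171 179 174 167 161 138 106 123 187 136 127 124 228 250 250 250 250 250
156 128 128 125 120 121 128 128 127 115 125 150 162 172 177 172 169 160 138 103 122 191 140 128 125 228 250 250 250 250 250
162 139 125 124 120  74  28  25  27  30 124 149 165 172 177 170 167 160 138 101  24  25  29  26 108 243 250 202 223 221 221
168 198 198 199 116  41  40  40  41  32  27  28  24  27  30  26  21  30  28  22  38  38  36  41  37 245 184 218 214 216 219
174 194 191 194 123  40  39  38  25  29  37  37  38  35  37  38  36  37  34  36  30  29  39  35  31 245 250 250 250 250 250
180 204 195 191 146  37  35  43  27  36  40  42  38  37  39  38  36  39  38  35  31  18  37  36  36 245 250 250 250 250 250
186 199 203 202 202 200 199 194  53  37  40  39  41  41  38  36  41  40  37  35  33  37 131 128 128 246 250 250 250 250 250
192 194 194 196 199 201 199 200  53  30  42  43  43  40  39  38  38  38  39  31  35  57 125 124 125 247 250 250 250 250 249
198 197 196 194 191 194 192 189  52
[... 380 characters left out ...]
  88  51  44  38  37  34  38  86  88  49  99 124 124 169 250 250 251 251 251 251
222 199 198 189 189 188 185  86  86  89  85  86  47  39  36  29  38  37  74  86  84  89  85  93 150 251 251 251 250 250 250
228 195 195 192 189 188  89  88  89  87  86  86  44  38  36  36  37  34  57  89  87  87  89  87  79 248 249 249 249 249 249
234 194 190 196 196  83  88  87  85  85  86  87  37  38  39  33  40  37  43  88  87  85  86  89  82  84 249 250 250 249 249
240 184 189 152  85  86  89  86  85  88  88  81  38  37  37  34  35  38  38  88  86  87  85  90  88  88  83 247 249 249 249
246 193 154  86  88  86  86  87  87  86  89  66  37  37  38  31  37  32  42  82  87  86  88  85  88  87  85  86 207 243 249
```

move_arm(
  increments="0 0 -0.03 0;0 0 -0.03 0;0 0 -0.03 0;0 0 -0.03 0;0 0 -0.03 0;0 0 -0.03 0;0 0 -0.03 0;0 0 -0.03 0;0 0 -0.03 0;0 0 0 0;0 0 0.015 0;0 0 0.015 0;0 0 0.015 0",
  claw=0,
)

```text
t: 9.85
ee_pos: [0.5693, 0.1971, 0.0837]
orientation: [0.686, 0.727, -0.0, -0.0]
wrist_force: [0.5, -0.2, -0.0]
grip_width: 0.0908
grip_force: 0.0
```

move_arm(
  increments="0 0 0 0;0 0 0 0;0 0 0 0;0 0 0 0;0 0 0 0;0 0 0 0;0 0 0 0;0 0 0 0;0 0 0 0;0 0 0 0;0 0 0 0;0 0 0 0;0 0 0 0",
  claw=255,
)

```text
t: 11.15
ee_pos: [0.5693, 0.1971, 0.0837]
orientation: [0.686, 0.727, -0.0, -0.0]
wrist_force: [-0.2, 0.2, 0.7]
grip_width: 0.0158
grip_force: 30.0
```

move_arm(
  increments="0 0 -0.005 0;0 0 -0.01 0;0 0 -0.02 0;0 0 -0.03 0;0 0 -0.05 0;0 0 -0.08 0;0 0 -0.1 0;0 0 -0.12 0;0 0 -0.12 0;0 0 -0.12 0",
)

```text
t: 12.15
ee_pos: [0.5692, 0.197, 0.2038]
orientation: [0.686, 0.727, 0.0, 0.0]
wrist_force: [-0.3, 0.0, -4.9]
grip_width: 0.0157
grip_force: 30.0
```

```bash
python3 -c "
from h import *
go(.5,.015,.2,0)"
```

```text
-0.1777 -0.0796 0.0038 1.6288  rows 10.9
```

move_arm(
  increments="-0.178 -0.08 0 1.629;-0.178 -0.08 0 1.629;-0.178 -0.08 0 1.629;-0.178 -0.08 0 1.629;-0.178 -0.08 0 1.629;-0.178 -0.08 0 1.629;-0.178 -0.08 0 1.629;-0.178 -0.08 0 1.629;-0.178 -0.08 0 1.629;-0.178 -0.08 0 1.629;-0.178 -0.08 0 1.629;-0.178 -0.08 0 1.629;-0.178 -0.08 0 1.629;-0.178 -0.08 0 1.629;-0.178 -0.08 0.04 1.629;-0.178 -0.08 0.08 1.629;-0.178 -0.08 0.12 1.629;-0.178 -0.08 0.15 1.629;-0.178 -0.08 0.16 1.629;-0.178 -0.08 0.16 1.629",
)

```text
t: 14.15
ee_pos: [0.4991, 0.0147, 0.0428]
orientation: [1.0, 0.0, -0.001, -0.0]
wrist_force: [0.4, 0.4, -3.8]
grip_width: 0.0158
grip_force: 30.0
```

move_arm(
  increments="0 0 0.008 0;0 0 0.016 0;0 0 0.02 0;0 0 0.022 0;0 0 0.022 0;0 0 0.022 0",
)

```text
t: 14.75
ee_pos: [0.5, 0.0147, 0.022]
orientation: [1.0, -0.0, 0.0, 0.0]
wrist_force: [0.1, -0.7, 0.6]
grip_width: 0.0157
grip_force: 30.0
```

move_arm(
  increments="0 0 0.001 0;0 0 0.002 0;0 0 0.002 0;0 0 0.002 0",
)

```text
t: 15.15
ee_pos: [0.5005, 0.0147, 0.0213]
orientation: [1.0, -0.0, 0.0, -0.0]
wrist_force: [-11.9, 0.2, 34.1]
grip_width: 0.0155
grip_force: 30.0
```

move_arm(
  increments="0 0 -0.002 0;0 0 -0.002 0;0 0 -0.002 0;0 0 -0.002 0;0 0 -0.002 0;0 0 -0.002 0;0 0 -0.002 0;0 0 -0.05 0;0 0 -0.1 0;0 0 -0.15 0;0 0 -0.18 0;0 0 -0.18 0",
  claw=60,
)

```text
t: 16.35
ee_pos: [0.5021, 0.0147, 0.204]
orientation: [1.0, -0.0, 0.004, 0.0]
wrist_force: [0.7, -0.6, -1.5]
grip_width: 0.0698
grip_force: 0.0
```

```bash
python3 -c "
from h import *
go(.536,-.171,.12,-.097)"
```

```text
0.0339 0.1857 0.0840 0.0968  rows 4.1
```

move_arm(
  increments="0.034 0.186 0.08 0.105;0.034 0.186 0.08 0.105;0.034 0.186 0.08 0.105;0.034 0.186 0.08 0.105;0.034 0.186 0.08 0.105;0.034 0.186 0.08 0.105;0.034 0.186 0.12 0.105;0.034 0.186 0.16 0.105;0.034 0.186 0.174 0.105;0.034 0.186 0.177 0.105;0.034 0.186 0.18 0.105;0.034 0.186 0.18 0.105",
)

```text
t: 17.55
ee_pos: [0.5346, -0.1713, 0.0209]
orientation: [0.999, -0.052, 0.001, 0.0]
wrist_force: [-1.1, -0.1, 0.4]
grip_width: 0.0699
grip_force: 0.0
```

move_arm(
  increments="0 0 0.003 0;0 0 0.005 0;0 0 0.005 0;0 0 0.005 0;0 0 0.005 0;0 0 0.005 0;0 0 0.005 0;0 0 0.005 0;0 0 0.005 0;0 0 0.005 0;0 0 0.005 0;0 0 0.005 0",
  claw=255,
)

```text
t: 18.75
ee_pos: [0.5338, -0.1713, 0.0147]
orientation: [0.999, -0.053, 0.0, -0.0]
wrist_force: [0.2, 0.7, 0.8]
grip_width: 0.0194
grip_force: 30.0
```

move_arm(
  increments="0 0 0 0;0 0 0 0;0 0 0 0;0 0 0 0;0 0 -0.006 0;0 0 -0.006 0;0 0 -0.006 0",
  claw=180,
)

```text
t: 19.45
ee_pos: [0.5339, -0.1713, 0.021]
orientation: [0.999, -0.053, 0.0, 0.0]
wrist_force: [-0.0, -0.3, 1.2]
grip_width: 0.0266
grip_force: 0.0
```

move_arm(
  increments="0 0 0 0;0 0 0 0;0 0 0 0;0 0 0 0;0 0 0 0;0 0 0 0;0 0 -0.03 0;0 0 -0.06 0;0 0 -0.06 0",
  claw=255,
)

```text
t: 20.35
ee_pos: [0.5356, -0.172, 0.0837]
orientation: [0.999, -0.053, 0.002, 0.001]
wrist_force: [0.3, -0.7, -1.7]
grip_width: 0.0196
grip_force: 30.0
```

```bash
python3 -c "
from h import *
s=r.observe();print(s['ee_pos'],s['grip_width'])
go(.53,-.105,.06,.056)
go(.53,-.105,-.006,.056)"
```

```text
[ 0.53563672 -0.17201847  0.08372976] 0.019638413090371645
-0.0127 -0.0661 0.0237 -0.1614  rows 1.4
-0.0127 -0.0661 0.0897 -0.1614  rows 2.2
```

move_arm(
  increments="-0.012 -0.066 0 -0.161;-0.012 -0.066 0 -0.161;-0.012 -0.066 0 -0.161;-0.012 -0.066 0 -0.161;-0.012 -0.066 0.04 -0.161;-0.012 -0.066 0.075 -0.161;-0.012 -0.066 0.088 -0.161;-0.012 -0.066 0.09 -0.161;-0.012 -0.066 0.09 -0.161",
)

```text
t: 21.25
ee_pos: [0.5291, -0.1049, -0.009]
orientation: [1.0, 0.028, 0.0, 0.0]
wrist_force: [0.1, -0.2, -2.2]
grip_width: 0.0193
grip_force: 30.0
```

move_arm(
  increments="0 0 0.001 0;0 0 0.002 0;0 0 0.003 0;0 0 0.004 0;0 0 0.004 0",
)

```text
t: 21.75
ee_pos: [0.5294, -0.1046, -0.0116]
orientation: [1.0, 0.028, 0.0, 0.0]
wrist_force: [-9.0, 1.8, 28.1]
grip_width: 0.0191
grip_force: 30.0
```

move_arm(
  increments="0 0 -0.001 0;0 0 -0.001 0;0 0 -0.001 0;0 0 -0.001 0;0 0 -0.001 0;0 0 -0.04 0;0 0 -0.04 0;0 0 -0.04 0",
  claw=130,
)

```text
t: 22.55
ee_pos: [0.5292, -0.1045, 0.0272]
orientation: [1.0, 0.028, 0.001, 0.0]
wrist_force: [-0.2, 0.1, -0.5]
grip_width: 0.0447
grip_force: 0.0
```

move_arm(
  increments="0 0.008 0 0;0 0.008 0 0;0 0.008 0 0;0 0.008 0 0;0 0.008 0 0;0 0.008 0 0;0 0.008 0 0;0 0.008 0.015 0;0 0.008 0.02 0;0 0.008 0.02 0",
  claw=255,
)

```text
t: 23.55
ee_pos: [0.5286, -0.1124, 0.0057]
orientation: [1.0, 0.028, -0.001, -0.0]
wrist_force: [-1.6, -0.1, 3.3]
grip_width: 0.0008
grip_force: 1.3
```

move_arm(
  increments="0 0 0.0004 0;0 -0.003 0.0004 0;0 -0.006 0.0004 0;0 -0.009 0.0004 0;0 -0.012 0.0004 0;0 -0.015 0.0004 0;0 -0.018 0.0004 0;0 -0.021 0.0004 0;0 -0.024 0.0004 0;0 -0.027 0.0004 0;0 -0.03 0.0004 0;0 -0.031 0.0004 0;0 -0.031 0.0004 0",
)

```text
t: 24.85
ee_pos: [0.527, -0.0813, 0.0057]
orientation: [1.0, 0.028, -0.001, -0.0]
wrist_force: [-1.2, -0.1, 2.2]
grip_width: 0.0007
grip_force: 0.8
```

Lift and look from here at where the rod and its flat are.

move_arm(
  increments="0 0 -0.02 0;0 0 -0.06 0;-0.03 0 -0.08 0;-0.03 0 -0.08 0;-0.03 0 -0.08 0",
)

```text
t: 25.35
ee_pos: [0.4976, -0.0833, 0.0863]
orientation: [1.0, 0.028, 0.0, 0.0]
wrist_force: [0.1, 0.2, -0.2]
grip_width: 0.0004
grip_force: 0.0
```

```bash
python3 -c "
from h import *
im,p=snap('wrist','w6.png'); s=r.observe(); print(s['ee_pos'],psi(s))
for x in(-.085,.034,.048,.062,.085):
  X=np.array([.53,-.089,.02])+x*np.array([np.cos(.056),np.sin(.056),0]); print(x,proj(p,X).round(0))
cv2.imwrite('pics/c6.png',cv2.resize(cv2.imread('pics/w6.png')[0:200,150:370],None,fx=3,fy=3,interpolation=cv2.INTER_CUBIC))
"
```

```text
[ 0.49775118 -0.08317601  0.08588415] 0.05557975564914806
-0.085 [268. 258.]
0.034 [269. 123.]
0.048 [269. 104.]
0.062 [269.  85.]
0.085 [269.  53.]
```

View pics/c6.png

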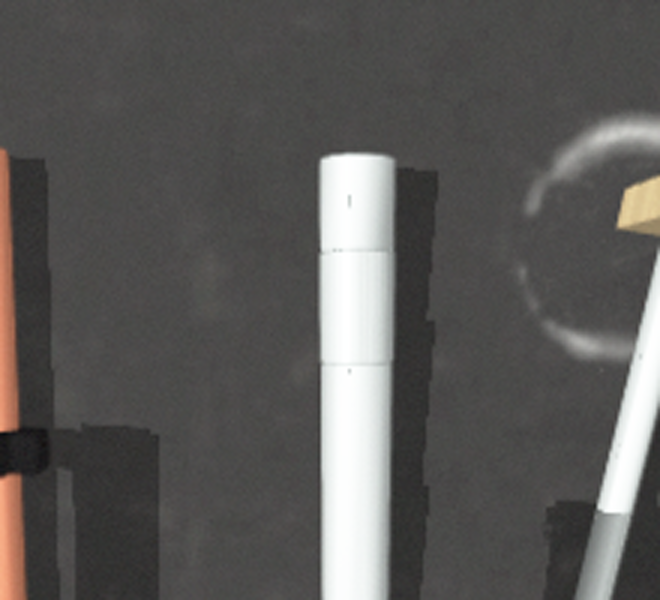

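```bash
python3 -c "
from h import *
for f,c0,c1,rows in(('w6.png',240,300,(58,70,78,90,97,104,111,118,126,140,160)),('w1.png',165,200,(20,30,36,45,55,65,75,90)),('w1.png',318,352,(20,30,36,45,55,65,75,90))):
  im=cv2.imread('pics/'+f).astype(float).mean(2)
  for v in rows:
    a=im[v,c0:c1]; k=np.where(a>130)[0]; l,h=k.min(),k.max()
    sub=lambda i,j:(130-a[i])/(a[j]-a[i])
    le=l-1+sub(l-1,l); he=h+1-sub(h+1,h)
    print(f,v,'%.2f %.2f w %.2f'%(c0+le,c0+he,he-le),a[l:h+1].astype(int).tolist() if f=='w6.png' else '')
"
```

```text
w6.png 58 256.01 280.67 w 24.66 [211, 232, 238, 242, 247, 251, 253, 254, 254, 254, 253, 252, 251, 249, 246, 241, 237, 231, 223, 214, 204, 191, 177, 164]
w6.png 70 255.93 280.43 w 24.50 [134, 218, 235, 241, 244, 248, 251, 252, 253, 254, 253, 252, 251, 249, 247, 243, 237, 232, 226, 215, 203, 192, 176, 164, 155]
w6.png 78 256.15 280.35 w 24.19 [220, 236, 243, 246, 248, 251, 252, 253, 254, 253, 252, 250, 248, 245, 240, 234, 227, 220, 210, 195, 185, 171, 161, 151]
w6.png 90 255.92 280.49 w 24.57 [134, 214, 233, 238, 243, 245, 251, 251, 254, 255, 254, 251, 249, 243, 240, 240, 235, 236, 231, 224, 219, 201, 190, 167, 153]
w6.png 97 255.93 280.39 w 24.46 [134, 211, 231, 237, 242, 246, 250, 251, 254, 255, 254, 251, 249, 244, 240, 241, 235, 236, 231, 224, 218, 202, 192, 167, 150]
w6.png 104 255.93 280.28 w 24.36 [134, 210, 229, 236, 242, 246, 250, 251, 254, 255, 254, 251, 249, 244, 241, 241, 235, 236, 233, 223, 218, 200, 185, 165, 147]
w6.png 111 256.23 280.29 w 24.05 [208, 231, 237, 242, 246, 251, 251, 254, 254, 254, 251, 249, 244, 239, 240, 236, 237, 229, 224, 210, 199, 183, 163, 147]
w6.png 
[... 253 characters left out ...]
4, 240, 236, 229, 222, 216, 204, 187, 166]
w6.png 140 256.44 279.46 w 23.02 [197, 222, 234, 240, 246, 251, 253, 254, 254, 253, 252, 251, 249, 246, 244, 240, 236, 228, 223, 216, 198, 177, 162]
w6.png 160 256.56 279.31 w 22.75 [173, 221, 236, 241, 247, 252, 253, 253, 253, 252, 252, 250, 247, 245, 243, 240, 233, 227, 221, 207, 191, 172, 153]
w1.png 20 164.50 186.03 w 21.53 Traceback (most recent call last):
  File "<string>", line 8, in <module>
    le=l-1+sub(l-1,l); he=h+1-sub(h+1,h)
                              ~~~^^^^^^^
  File "<string>", line 7, in <lambda>
    sub=lambda i,j:(130-a[i])/(a[j]-a[i])
                        ~^^^
IndexError: index 35 is out of bounds for axis 0 with size 35
```

move_arm(
  increments="0.03 0.0155 0 0;0.03 0.0155 0.03 0;0.03 0.0155 0.06 0;0.03 0.0155 0.076 0;0.03 0.0155 0.079 0;0.03 0.0155 0.0802 0;0.03 0.0155 0.0804 0;0.03 0.0155 0.0804 0",
)

```text
t: 26.2
ee_pos: [0.5277, -0.097, 0.0053]
orientation: [1.0, 0.028, -0.002, -0.0]
wrist_force: [-10.4, -3.3, 18.6]
grip_width: 0.0003
grip_force: 9.2
```

move_arm(
  increments="0 -0.003 -0.0002 0;0 -0.006 -0.0002 0;0 -0.009 -0.0002 0;0 -0.012 -0.0002 0;0 -0.015 -0.0002 0;0 -0.018 -0.0002 0;0 -0.021 -0.0002 0;0 -0.024 -0.0002 0;0 -0.027 -0.0002 0;0 -0.03 -0.0002 0;0 -0.032 -0.0002 0;0 -0.032 -0.0002 0;0 -0.032 -0.03 0;-0.03 -0.032 -0.08 0;-0.03 -0.032 -0.08 0;-0.03 -0.032 -0.08 0;-0.03 -0.032 -0.08 0",
)

```text
t: 27.9
ee_pos: [0.4968, -0.0666, 0.0849]
orientation: [1.0, 0.028, -0.0, -0.0]
wrist_force: [0.5, 0.4, -0.5]
grip_width: 0.0004
grip_force: 0.0
```

```bash
cat > prof.py <<'E'
import sys
from h import *
im,p=snap('wrist',sys.argv[1]); s=r.observe(); print(s['t'],s['ee_pos'],psi(s))
g=im.astype(float).mean(2)
yc=float(sys.argv[2]); z=float(sys.argv[3]) if len(sys.argv)>3 else .01; x0=float(sys.argv[4]) if len(sys.argv)>4 else .53
ax=np.array([np.cos(.056),np.sin(.056),0])
for x in(-.02,.02,.028,.038,.043,.048,.053,.058,.068,.076):
    u,v=proj(p,np.array([x0,yc,z+.006])+x*ax); v=int(round(v)); c0=int(u)-28
    a=g[v,c0:c0+56]; k=np.where(a>130)[0]; l,h=k.min(),k.max()
    print('%.3f row %d L %.1f R %.1f w %d'%(x,v,c0+l,c0+h+1,h-l+1), a[l:h+1].astype(int).tolist() if .04<x<.056 or x==.02 else '')
    if x==.02: print('axis y', [onz(p,c0+(l+h+1)/2-.0,v,z+.005).round(4)])
E
python3 prof.py w7.png -.073
```

```text
27.95 [ 0.49657627 -0.06653344  0.08455256] 0.05580006052352981
-0.020 row 186 L 258.0 R 280.0 w 22 
0.020 row 139 L 258.0 R 281.0 w 23 [207, 145, 233, 244, 247, 250, 252, 252, 252, 251, 250, 249, 247, 248, 245, 240, 231, 226, 223, 209, 190, 178, 164]
axis y [array([ 0.5499, -0.0718,  0.015 ])]
0.028 row 129 L 258.0 R 281.0 w 23 
0.038 row 116 L 257.0 R 279.0 w 22 
0.043 row 110 L 257.0 R 279.0 w 22 [162, 228, 239, 241, 246, 247, 252, 252, 253, 254, 254, 250, 248, 247, 244, 243, 195, 151, 147, 152, 150, 149]
0.048 row 103 L 257.0 R 275.0 w 18 [163, 228, 239, 235, 246, 247, 252, 252, 253, 254, 254, 249, 247, 247, 243, 243, 210, 155]
0.053 row 96 L 257.0 R 280.0 w 23 [163, 230, 239, 242, 247, 247, 252, 252, 253, 254, 254, 250, 249, 247, 244, 242, 215, 156, 148, 152, 151, 148, 130]
0.058 row 90 L 257.0 R 280.0 w 23 
0.068 row 76 L 257.0 R 282.0 w 25 
0.076 row 65 L 257.0 R 282.0 w 25
```

move_arm(
  increments="0.03 0.0145 0 0;0.03 0.0145 0.03 0;0.03 0.0145 0.06 0;0.03 0.0145 0.075 0;0.03 0.0145 0.078 0;0.03 0.0145 0.0792 0;0.03 0.0145 0.0792 0",
)

```text
t: 28.65
ee_pos: [0.5266, -0.0793, 0.0061]
orientation: [1.0, 0.028, -0.001, -0.0]
wrist_force: [-0.7, -0.3, 0.1]
grip_width: 0.0007
grip_force: 0.0
```

move_arm(
  increments="0 -0.003 0 0;0 -0.006 0 0;0 -0.009 0 0;0 -0.012 0 0;0 -0.015 0 0;0 -0.018 0 0;0 -0.021 0 0;0 -0.024 0 0;0 -0.0245 0 0;0 -0.0245 0 0;0 -0.0245 -0.03 0;-0.03 -0.0245 -0.08 0;-0.03 -0.0245 -0.08 0;-0.03 -0.0245 -0.08 0;-0.03 -0.0245 -0.08 0",
)

```text
t: 30.15
ee_pos: [0.4961, -0.0567, 0.0861]
orientation: [1.0, 0.028, -0.0, -0.0]
wrist_force: [0.3, 0.0, -0.1]
grip_width: 0.0004
grip_force: 0.0
```

```bash
python3 prof.py w8.png -.0607
```

```text
30.2 [ 0.49592623 -0.05661978  0.08566509] 0.05575407986395978
-0.020 row 185 L 269.0 R 291.0 w 22 
0.020 row 138 L 270.0 R 293.0 w 23 [204, 226, 237, 243, 248, 250, 252, 253, 253, 252, 252, 250, 248, 246, 245, 241, 231, 227, 222, 213, 194, 177, 177]
axis y [array([ 0.5505, -0.0717,  0.015 ])]
0.028 row 128 L 270.0 R 293.0 w 23 
0.038 row 115 L 270.0 R 291.0 w 21 
0.043 row 109 L 269.0 R 291.0 w 22 [131, 217, 234, 241, 244, 247, 250, 253, 253, 253, 253, 252, 249, 247, 246, 242, 242, 175, 147, 151, 150, 147]
0.048 row 102 L 269.0 R 287.0 w 18 [131, 218, 233, 241, 245, 246, 249, 244, 252, 253, 253, 253, 249, 248, 246, 242, 242, 193]
0.053 row 96 L 270.0 R 291.0 w 21 [216, 233, 241, 244, 247, 249, 253, 253, 253, 253, 253, 249, 248, 247, 243, 241, 194, 152, 147, 153, 149]
0.058 row 89 L 270.0 R 292.0 w 22 
0.068 row 75 L 270.0 R 294.0 w 24 
0.076 row 64 L 270.0 R 295.0 w 25
```

move_arm(
  increments="0.03 0.0242 0 0;0.03 0.0242 0.03 0;0.03 0.0242 0.06 0;0.03 0.0242 0.075 0;0.03 0.0242 0.079 0;0.03 0.0242 0.0803 0;0.03 0.0242 0.0803 0;0.03 0.0242 0.0803 0",
)

```text
t: 31.0
ee_pos: [0.5276, -0.0791, 0.0066]
orientation: [1.0, 0.028, 0.0, 0.0]
wrist_force: [-0.7, -0.9, 0.1]
grip_width: 0.0006
grip_force: 0.0
```

move_arm(
  increments="0 0 0.0008 0;0 0 0.0012 0;0 0 0.0012 0;0 0 0.0012 0",
)

```text
t: 31.4
ee_pos: [0.5279, -0.0792, 0.0058]
orientation: [1.0, 0.028, 0.0, 0.0]
wrist_force: [-1.2, -0.1, 10.0]
grip_width: 0.0003
grip_force: 4.8
```

move_arm(
  increments="0 -0.003 0 0;0 -0.006 0 0;0 -0.009 0 0;0 -0.012 0 0;0 -0.015 0 0;0 -0.018 0 0;0 -0.021 0 0;0 -0.024 0 0;0 -0.0245 0 0;0 -0.0245 0 0;0 -0.0245 -0.03 0;-0.03 -0.0245 -0.08 0;-0.03 -0.0245 -0.08 0;-0.03 -0.0245 -0.08 0;-0.03 -0.0245 -0.08 0",
)

```text
t: 32.9
ee_pos: [0.4962, -0.0563, 0.0847]
orientation: [1.0, 0.028, 0.0, -0.0]
wrist_force: [0.2, -0.7, -0.6]
grip_width: 0.0003
grip_force: 0.0
```

```bash
python3 prof.py w9.png -.0607
```

```text
32.95 [ 0.49595687 -0.05627466  0.08420873] 0.055767420318745424
-0.020 row 186 L 256.0 R 278.0 w 22 
0.020 row 138 L 255.0 R 279.0 w 24 [166, 223, 235, 235, 241, 246, 246, 247, 247, 249, 249, 249, 248, 246, 242, 239, 235, 232, 223, 210, 192, 175, 161, 146]
axis y [array([ 0.5501, -0.0595,  0.015 ])]
0.028 row 128 L 255.0 R 279.0 w 24 
0.038 row 115 L 255.0 R 279.0 w 24 
0.043 row 109 L 255.0 R 279.0 w 24 [210, 231, 244, 246, 246, 246, 247, 249, 249, 249, 249, 250, 250, 250, 250, 250, 249, 248, 247, 245, 245, 245, 208, 160]
0.048 row 102 L 255.0 R 279.0 w 24 [213, 230, 245, 247, 246, 246, 247, 244, 123, 51, 54, 54, 51, 55, 56, 55, 111, 243, 248, 246, 245, 246, 223, 167]
0.053 row 96 L 255.0 R 279.0 w 24 [213, 230, 246, 247, 247, 246, 247, 249, 249, 249, 250, 245, 246, 247, 250, 250, 249, 248, 248, 247, 245, 246, 223, 168]
0.058 row 89 L 255.0 R 280.0 w 25 
0.068 row 75 L 255.0 R 280.0 w 25 
0.076 row 64 L 255.0 R 280.0 w 25
```

```bash
python3 -c "
from h import *
g=cv2.imread('pics/w9.png').astype(float).mean(2); p=imaging.camera_params('wrist')
c=g[:,262:272].mean(1); k=np.where(c>130)[0]; print(k.min(), k.max(), c[40:60].astype(int))
print('far end',onz(p,267,k.min(),.013))
go(.53,-.0606,.03,.056);go(.53,-.0606,-.009,.056)"
```

```text
50 332 [ 74  74  74  73  73  74  75  73  75 103 198 248 249 249 249 249 249 249
 249 249]
far end [ 0.61553618 -0.0552608   0.013     ]
0.0337 0.0062 0.0542 -0.0002  rows 1.3
0.0337 0.0062 0.0932 -0.0002  rows 2.0
```

move_arm(
  increments="0.0217 0.0062 0 0;0.0217 0.0062 0 0;0.0217 0.0062 0 0;0.0217 0.0062 0.05 0;0.0217 0.0062 0.08 0;0.0217 0.0062 0.092 0;0.0217 0.0062 0.093 0;0.0217 0.0062 0.093 0",
  claw=140,
)

```text
t: 33.75
ee_pos: [0.5183, -0.0613, -0.0073]
orientation: [1.0, 0.028, 0.0, 0.0]
wrist_force: [-0.2, -0.2, -0.1]
grip_width: 0.0413
grip_force: 0.0
```

move_arm(
  increments="0 0 0 0;0 0 0 0;0 0 0 0;0 0 0 0;0 0 0 0;0 0 0 0;0 0 0 0;0 0 -0.04 0;0 0 -0.08 0;0 0 -0.12 0;0 0 -0.13 0;0 0 -0.13 0",
  claw=255,
)

```text
t: 34.95
ee_pos: [0.5189, -0.0615, 0.1236]
orientation: [1.0, 0.028, 0.002, 0.0]
wrist_force: [-0.2, 0.2, -3.6]
grip_width: 0.019
grip_force: 30.0
```

```bash
python3 -c "
from h import *
s=r.observe();print(s['ee_pos'],s['grip_width'])
c=np.array([.5252,.1244])-.012*np.array([np.cos(.056),np.sin(.056)]); print(c)
go(*c,.121,.056)"
```

```text
[ 0.518861   -0.06146046  0.12361138] 0.018984770331312593
[0.51321881 0.12372835]
0.0047 -0.1852 0.0026 -0.0002  rows 3.7
```

move_arm(
  increments="0.0047 -0.185 0 0;0.0047 -0.185 0 0;0.0047 -0.185 0 0;0.0047 -0.185 0 0;0.0047 -0.185 0 0;0.0047 -0.185 0 0;0.0047 -0.185 0 0;0.0047 -0.185 0.03 0;0.0047 -0.185 0.05 0;0.0047 -0.185 0.065 0;0.0047 -0.185 0.072 0;0.0047 -0.185 0.072 0;0.0047 -0.185 0.072 0",
)

```text
t: 36.25
ee_pos: [0.5128, 0.1235, 0.0506]
orientation: [1.0, 0.028, 0.0, -0.0]
wrist_force: [-0.1, 0.2, -1.9]
grip_width: 0.0191
grip_force: 30.0
```

```bash
python3 -c "
from h import *
im,p=snap('wrist','w10.png');s=r.observe();print(s['ee_pos'])
a=.056;X=np.array([np.cos(a),np.sin(a),0]);Y=np.array([-np.sin(a),np.cos(a),0]);J=np.array([.5213,.1943,0])
for n,q in(('far cheek vee1 top L',(.07,-.045,.058)),('vee1 bottom',(.07,-.07,.046)),('cheek right end',(.07,-.09,.058)),('rod far end',(.085,-.07,.06)),('clipR prong top',(.062,-.103,.105))): print(n,proj(p,J+X*q[0]+Y*q[1]+[0,0,q[2]]).round(0))
cv2.imwrite('pics/c7.png',cv2.resize(cv2.imread('pics/w10.png')[0:260,150:410],None,fx=2.2,fy=2.2,interpolation=cv2.INTER_CUBIC))"
```

```text
[0.51297962 0.12363697 0.05088047]
far cheek vee1 top L [214. 101.]
vee1 bottom [259. 101.]
cheek right end [295. 101.]
rod far end [259.  71.]
clipR prong top [339. 121.]
```

View pics/c7.png

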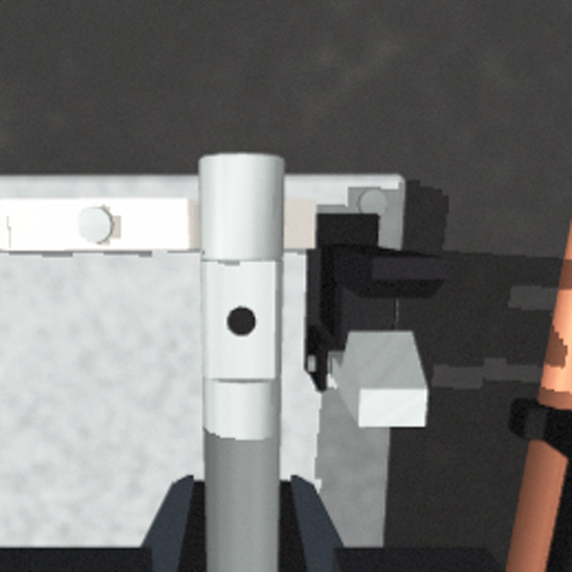

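move_arm(
  increments="0 -0.001 0.003 0;0 -0.001 0.006 0;0 -0.001 0.007 0;0 -0.001 0.008 0;0 -0.001 0.008 0",
)

```text
t: 36.8
ee_pos: [0.5124, 0.1248, 0.0428]
orientation: [1.0, 0.028, -0.0, 0.0]
wrist_force: [-6.1, -0.2, 14.2]
grip_width: 0.0195
grip_force: 30.0
```

move_arm(
  increments="0 0 -0.0005 0;0 0 -0.0005 0;0 0 -0.0005 0;0 0 -0.0005 0;0 0 -0.0005 0;0 0 -0.03 0;0 0 -0.07 0;0 0 -0.08 0;0 0 -0.08 0",
  claw=140,
)

```text
t: 37.7
ee_pos: [0.5134, 0.1249, 0.1236]
orientation: [1.0, 0.028, 0.002, -0.0]
wrist_force: [-0.5, -0.8, -0.5]
grip_width: 0.0411
grip_force: 0.0
```

```bash
python3 prof.py w11.png .1244 .06 .5252; python3 -c "
from h import *
go(.519,-.326,.12,-.1); print(.519-.012)"
```

```text
37.75 [0.51246951 0.12467822 0.12220202] 0.05582250778808269
-0.020 row 215 L 232.0 R 288.0 w 56 
0.020 row 168 L 232.0 R 288.0 w 56 [222, 224, 226, 227, 229, 229, 231, 227, 225, 224, 222, 223, 226, 227, 229, 223, 200, 221, 226, 228, 237, 242, 241, 240, 242, 243, 243, 243, 241, 237, 233, 229, 227, 222, 211, 194, 179, 163, 150, 134, 198, 228, 231, 233, 233, 234, 231, 229, 228, 226, 228, 229, 228, 228, 168, 150]
axis y [array([0.5446, 0.1262, 0.065 ])]
0.028 row 158 L 232.0 R 287.0 w 55 
0.038 row 145 L 232.0 R 283.0 w 51 
0.043 row 138 L 232.0 R 283.0 w 51 [232, 228, 225, 223, 223, 226, 227, 226, 225, 223, 223, 222, 223, 226, 227, 220, 221, 233, 239, 239, 239, 238, 242, 242, 242, 243, 233, 209, 219, 235, 244, 244, 242, 241, 240, 238, 238, 238, 171, 145, 176, 221, 226, 228, 229, 230, 229, 230, 229, 231, 230]
0.048 row 132 L 232.0 R 283.0 w 51 [232, 231, 232, 232, 232, 233, 232, 231, 228, 229, 227, 225, 226, 227, 227, 216, 222, 232, 239, 240, 239, 239, 241, 178, 77, 49, 51, 52, 47, 49, 51, 51, 225, 241, 240, 237, 238, 238, 174, 145, 178, 225, 231, 232, 232, 232, 233, 230, 230, 231, 227]
0.053 row 125 L 232.0 R 284.0 w 52 [234, 235, 234, 233, 231, 229, 229, 230, 230, 230, 228, 227, 229, 230, 229, 214, 221, 234, 239, 240, 239, 239, 241, 242, 243, 243, 244, 245, 244, 245, 245, 244, 242, 241, 239, 238, 238, 239, 185, 149, 178, 223, 228, 229, 229, 230, 232, 232, 233, 231, 229, 143]
0.058 row 119 L 232.0 R 284.0 w 52 
0.068 row 105 L 233.0 R 286.0 w 53 
0.076 row 94 L 233.0 R 289.0 w 56 
-0.0186 0.4503 0.0022 0.1558  rows 9.0
0.507
```

move_arm(
  increments="-0.0186 0.45 0 0.161;-0.0186 0.45 0 0.161;-0.0186 0.45 0 0.161;-0.0186 0.45 0 0.161;-0.0186 0.45 0 0.161;-0.0186 0.45 0 0.161;-0.0186 0.45 0 0.161;-0.0186 0.45 0 0.161;-0.0186 0.45 0 0.161;-0.0186 0.45 0 0.161;-0.0186 0.45 0 0.161;-0.0186 0.45 0 0.161;-0.0186 0.45 0.04 0.161;-0.0186 0.45 0.08 0.161;-0.0186 0.45 0.1 0.161;-0.0186 0.45 0.1015 0.161;-0.0186 0.45 0.1015 0.161",
  claw=100,
)

```text
t: 39.45
ee_pos: [0.5189, -0.3247, 0.0207]
orientation: [0.999, -0.052, -0.0, -0.0]
wrist_force: [0.9, 0.2, 1.2]
grip_width: 0.0554
grip_force: 0.0
```

move_arm(
  increments="0 0 0 0;0 0 0 0;0 0 0 0;0 0 0 0;0 0 0 0;0 0 0 0;0 0 0 0;0 0 0 0;0 0 0 0;0 0 0 0;0 0 -0.04 0;0 0 -0.08 0;0 0 -0.08 0;0 0 -0.08 0",
  claw=255,
)

```text
t: 40.85
ee_pos: [0.519, -0.3256, 0.101]
orientation: [0.999, -0.053, 0.0, 0.0]
wrist_force: [0.3, 0.5, -3.2]
grip_width: 0.0194
grip_force: 30.0
```

```bash
python3 -c "
from h import *
s=r.observe();print(s['ee_pos'],s['grip_width'])
go(.53,-.105,.1,.056)"
```

```text
[ 0.51895606 -0.32562677  0.10097794] 0.01939279639146006
-0.0122 -0.2206 0.0010 -0.1613  rows 4.4
```

move_arm(
  increments="-0.012 -0.22 0 -0.161;-0.012 -0.22 0 -0.161;-0.012 -0.22 0 -0.161;-0.012 -0.22 0 -0.161;-0.012 -0.22 0 -0.161;-0.012 -0.22 0 -0.161;-0.012 -0.22 0 -0.161;-0.012 -0.22 0 -0.161;-0.012 -0.22 0.05 -0.161;-0.012 -0.22 0.09 -0.161;-0.012 -0.22 0.105 -0.161;-0.012 -0.22 0.11 -0.161;-0.012 -0.22 0.1115 -0.161;-0.012 -0.22 0.1118 -0.161",
)

```text
t: 42.25
ee_pos: [0.5311, -0.1061, -0.0099]
orientation: [1.0, 0.028, 0.001, 0.0]
wrist_force: [-0.3, -0.5, -2.3]
grip_width: 0.0195
grip_force: 30.0
```

move_arm(
  increments="0 0 0 0;0 0 0 0;0 0 0 0;0 0 0 0;0 0 0 0;0 0 -0.03 0;0 0 -0.04 0;0 0 -0.04 0",
  claw=130,
)

```text
t: 43.05
ee_pos: [0.5311, -0.1059, 0.0301]
orientation: [1.0, 0.028, 0.001, 0.0]
wrist_force: [0.2, -0.3, 0.2]
grip_width: 0.0445
grip_force: 0.0
```

move_arm(
  increments="0 0.008 0 0;0 0.008 0 0;0 0.008 0 0;0 0.008 0 0;0 0.008 0 0;0 0.008 0 0;0 0.008 0 0;0 0.008 0.015 0;0 0.008 0.02 0;0 0.008 0.0215 0;0 0.008 0.0215 0",
  claw=255,
)

```text
t: 44.15
ee_pos: [0.5301, -0.1135, 0.0067]
orientation: [1.0, 0.028, -0.001, -0.0]
wrist_force: [0.2, 0.6, 1.0]
grip_width: 0.0006
grip_force: 0.0
```

move_arm(
  increments="0 0 0.0007 0;0 0 0.001 0;0 0 0.001 0;0 0 0.001 0",
)

```text
t: 44.55
ee_pos: [0.5305, -0.1137, 0.0065]
orientation: [1.0, 0.028, 0.0, 0.0]
wrist_force: [0.1, 0.8, -0.2]
grip_width: 0.0004
grip_force: 0.0
```

move_arm(
  increments="0 0 0.0007 0;0 0 0.001 0;0 0 0.001 0",
)

```text
t: 44.85
ee_pos: [0.5307, -0.1137, 0.0056]
orientation: [1.0, 0.028, 0.0, 0.0]
wrist_force: [-0.8, -0.1, 4.8]
grip_width: 0.0005
grip_force: 2.9
```

move_arm(
  increments="0 0 0.0003 0;0 -0.003 0.0003 0;0 -0.006 0.0003 0;0 -0.009 0.0003 0;0 -0.012 0.0003 0;0 -0.015 0.0003 0;0 -0.018 0.0003 0;0 -0.021 0.0003 0;0 -0.024 0.0003 0;0 -0.027 0.0003 0;0 -0.03 0.0003 0;0 -0.032 0.0003 0;0 -0.032 0.0003 0;0 -0.032 -0.03 0;-0.03 -0.032 -0.08 0;-0.03 -0.032 -0.08 0;-0.03 -0.032 -0.08 0;-0.03 -0.032 -0.08 0",
)

```text
t: 46.65
ee_pos: [0.4988, -0.0833, 0.0848]
orientation: [1.0, 0.028, -0.0, -0.0]
wrist_force: [0.7, 0.6, -0.1]
grip_width: 0.0009
grip_force: 0.0
```

```bash
python3 prof.py w12.png -.09
```

```text
46.7 [ 0.49864577 -0.08328703  0.08435376] 0.05577544485870212
-0.020 row 189 L 258.0 R 281.0 w 23 
0.020 row 142 L 258.0 R 281.0 w 23 [212, 228, 234, 242, 246, 249, 251, 252, 253, 254, 254, 252, 250, 247, 246, 243, 238, 229, 222, 212, 195, 177, 161]
axis y [array([ 0.5495, -0.0887,  0.015 ])]
0.028 row 132 L 258.0 R 282.0 w 24 
0.038 row 119 L 257.0 R 281.0 w 24 
0.043 row 112 L 257.0 R 281.0 w 24 [135, 221, 236, 242, 243, 245, 247, 254, 254, 254, 251, 251, 217, 171, 162, 167, 169, 172, 172, 172, 172, 167, 165, 160]
0.048 row 106 L 257.0 R 282.0 w 25 [140, 222, 237, 242, 242, 247, 248, 254, 255, 254, 252, 251, 217, 174, 163, 166, 80, 35, 30, 34, 37, 85, 156, 162, 134]
0.053 row 99 L 257.0 R 282.0 w 25 [146, 226, 237, 241, 242, 246, 247, 254, 255, 254, 252, 251, 221, 177, 164, 168, 170, 172, 173, 174, 172, 170, 168, 164, 138]
0.058 row 93 L 257.0 R 282.0 w 25 
0.068 row 79 L 258.0 R 282.0 w 24 
0.076 row 68 L 257.0 R 282.0 w 25
```

move_arm(
  increments="0.03 0.013 0 0;0.03 0.013 0.03 0;0.03 0.013 0.06 0;0.03 0.013 0.075 0;0.03 0.013 0.078 0;0.03 0.013 0.0795 0;0.03 0.013 0.0795 0;0.03 0.013 0.0795 0",
)

```text
t: 47.5
ee_pos: [0.528, -0.0945, 0.0057]
orientation: [1.0, 0.028, -0.002, -0.0]
wrist_force: [-10.3, -1.5, 18.8]
grip_width: 0.0001
grip_force: 9.3
```

move_arm(
  increments="0 -0.003 -0.0001 0;0 -0.006 -0.0001 0;0 -0.009 -0.0001 0;0 -0.012 -0.0001 0;0 -0.015 -0.0001 0;0 -0.018 -0.0001 0;0 -0.0185 -0.0001 0;0 -0.0185 -0.0001 0;0 -0.0185 -0.03 0;-0.03 -0.0185 -0.08 0;-0.03 -0.0185 -0.08 0;-0.03 -0.0185 -0.08 0;-0.03 -0.0185 -0.08 0",
)

```text
t: 48.8
ee_pos: [0.4985, -0.0778, 0.0851]
orientation: [1.0, 0.028, -0.0, -0.0]
wrist_force: [0.7, 0.4, -0.5]
grip_width: 0.0004
grip_force: 0.0
```

```bash
python3 prof.py w13.png -.0795; python3 -c "
from h import *
g=cv2.imread('pics/w13.png').astype(float).mean(2); p=imaging.camera_params('wrist')
c=g[:,262:274].mean(1); k=np.where(c>130)[0]; print('far end',onz(p,267,k.min(),.02))
go(.518,-.0805,.03,.056)"
```

```text
48.85 [ 0.49835024 -0.07774115  0.08472718] 0.055860853887551944
-0.020 row 188 L 254.0 R 276.0 w 22 
0.020 row 141 L 253.0 R 277.0 w 24 [150, 225, 234, 237, 243, 247, 247, 247, 249, 250, 250, 251, 249, 247, 244, 241, 239, 233, 223, 207, 193, 173, 160, 147]
axis y [array([ 0.5498, -0.0794,  0.015 ])]
0.028 row 131 L 253.0 R 277.0 w 24 
0.038 row 118 L 253.0 R 277.0 w 24 
0.043 row 112 L 253.0 R 277.0 w 24 [213, 235, 247, 247, 248, 247, 249, 250, 250, 250, 251, 250, 250, 251, 251, 251, 249, 249, 248, 246, 246, 238, 180, 159]
0.048 row 105 L 253.0 R 277.0 w 24 [216, 235, 247, 248, 248, 247, 249, 178, 79, 57, 56, 54, 55, 55, 57, 55, 227, 248, 248, 246, 247, 245, 184, 155]
0.053 row 98 L 253.0 R 277.0 w 24 [215, 238, 248, 249, 248, 248, 249, 250, 250, 251, 251, 251, 251, 251, 251, 251, 250, 249, 249, 247, 248, 247, 187, 158]
0.058 row 92 L 253.0 R 278.0 w 25 
0.068 row 78 L 253.0 R 277.0 w 24 
0.076 row 67 L 253.0 R 278.0 w 25 
far end [ 0.61421634 -0.07680079  0.02      ]
0.0195 0.0039 0.0547 -0.0001  rows 1.2
```

move_arm(
  increments="0.0195 0.0046 0 0;0.0195 0.0046 0 0;0.0195 0.0046 0 0;0.0195 0.0046 0.05 0;0.0195 0.0046 0.08 0;0.0195 0.0046 0.092 0;0.0195 0.0046 0.093 0;0.0195 0.0046 0.093 0",
  claw=140,
)

```text
t: 49.65
ee_pos: [0.5184, -0.0814, -0.0066]
orientation: [1.0, 0.028, 0.0, 0.0]
wrist_force: [0.3, -0.5, 0.4]
grip_width: 0.0412
grip_force: 0.0
```

move_arm(
  increments="0 0 0 0;0 0 0 0;0 0 0 0;0 0 0 0;0 0 0 0;0 0 0 0;0 0 0 0;0 0 -0.04 0;0 0 -0.08 0;0 0 -0.12 0;0 0 -0.14 0;0 0 -0.14 0",
  claw=255,
)

```text
t: 50.85
ee_pos: [0.5198, -0.0817, 0.1359]
orientation: [1.0, 0.028, 0.003, 0.001]
wrist_force: [-0.6, 0.0, -2.4]
grip_width: 0.0196
grip_force: 30.0
```

```bash
python3 -c "
from h import *
s=r.observe();print(s['ee_pos'],s['grip_width'])
a=.056;X=np.array([np.cos(a),np.sin(a)]);Y=np.array([-np.sin(a),np.cos(a)]);J=np.array([.5213,.1951])
c=J+.07*Y-.012*X; print(c)
go(*c,.131,.056)"
```

```text
[ 0.51981685 -0.08168673  0.13586293] 0.019591998193291604
[0.50540086 0.26431862]
0.0049 -0.3463 0.0049 -0.0002  rows 6.9
```

move_arm(
  increments="0.005 -0.346 0 0;0.005 -0.346 0 0;0.005 -0.346 0 0;0.005 -0.346 0 0;0.005 -0.346 0 0;0.005 -0.346 0 0;0.005 -0.346 0 0;0.005 -0.346 0 0;0.005 -0.346 0 0;0.005 -0.346 0 0;0.005 -0.346 0.03 0;0.005 -0.346 0.06 0;0.005 -0.346 0.075 0;0.005 -0.346 0.083 0;0.005 -0.346 0.083 0",
)

```text
t: 52.35
ee_pos: [0.5037, 0.2637, 0.0493]
orientation: [1.0, 0.028, -0.001, 0.0]
wrist_force: [0.8, 0.0, -2.5]
grip_width: 0.0193
grip_force: 30.0
```

```bash
python3 prof.py w14.png .2643 .069 .5174; python3 -c "
from h import *
p=imaging.camera_params('wrist'); im=cv2.imread('pics/w14.png').astype(int)
a=.056;X=np.array([np.cos(a),np.sin(a),0]);Y=np.array([-np.sin(a),np.cos(a),0]);J=np.array([.5213,.1951,0])
f=lambda x,y,z:proj(p,J+X*x+Y*y+[0,0,z])
print(f(.07,.07-.0121,.058),f(.07,.07+.0121,.058),f(.07,.09,.058))
v=int(f(.07,.07,.058)[1]); print(v,im[v,210:310].sum(1)//3)
g=im.mean(2)[:,255:264].mean(1); print(g[50:90].astype(int))
print('far end exp',f(.085,.07,.07))"
```

```text
52.4 [0.5041686  0.26412148 0.05015732] 0.0552564218983361
-0.020 row 262 L 249.0 R 275.0 w 26 
0.020 row 196 L 231.0 R 287.0 w 56 [213, 214, 220, 220, 223, 223, 224, 223, 223, 223, 223, 173, 115, 110, 114, 117, 120, 151, 213, 220, 219, 222, 227, 233, 236, 237, 237, 236, 235, 232, 230, 227, 226, 224, 223, 220, 213, 208, 196, 185, 172, 153, 144, 142, 134, 127, 162, 210, 217, 218, 219, 217, 219, 219, 218, 217]
axis y [array([0.5368, 0.2658, 0.074 ])]
0.028 row 181 L 231.0 R 287.0 w 56 
0.038 row 163 L 231.0 R 287.0 w 56 
0.043 row 153 L 231.0 R 287.0 w 56 [141, 141, 141, 143, 143, 142, 142, 141, 139, 137, 120, 190, 209, 231, 234, 233, 234, 230, 232, 233, 235, 236, 236, 237, 237, 221, 169, 159, 155, 178, 181, 234, 239, 238, 236, 235, 236, 233, 232, 230, 230, 231, 231, 179, 147, 136, 133, 140, 140, 140, 137, 139, 136, 138, 138, 141]
0.048 row 143 L 231.0 R 287.0 w 56 [138, 141, 139, 139, 141, 141, 140, 142, 141, 143, 164, 200, 208, 231, 233, 233, 232, 234, 231, 234, 235, 231, 154, 70, 47, 45, 46, 43, 50, 48, 44, 44, 46, 124, 228, 236, 234, 233, 231, 231, 229, 230, 231, 179, 146, 136, 131
[... 467 characters left out ...]
6 
[281.28409448  99.50107309] [237.05536841  99.51411273] [222.61553117  99.51836993]
99 [ 52  48  51  48  49  47  48  48  50  49  46 246 254 254 254 254 254 254
 254 254 254 254 254 254 254 250 220 207 208 207 195 193 208 217 219 224
 230 236 242 241 239 239 241 242 241 240 240 239 238 237 236 234 230 226
 221 214 213 207 203 200 190 181 173 164 157 149 140 128 120 157 203 213
 211 211 210 211 211 210 212 211 212 211 211 212 213 253 254 254 254 254
 254 254 254 254 254 254 253 254 254 254]
[ 65  65  65  66  66  66  65  66  65  65  65  65  65  65  64  64  64  63
  63  65  91 176 236 239 238 236 237 236 236 235 236 236 236 236 235 236
 237 237 237 237]
far end exp [259.12798776  67.75188753]
```

move_arm(
  increments="0.0015 -0.001 0.003 0;0.0015 -0.001 0.005 0;0.0015 -0.001 0.0065 0;0.0015 -0.001 0.0075 0;0.0015 -0.001 0.0075 0",
)

```text
t: 52.9
ee_pos: [0.5059, 0.2654, 0.0438]
orientation: [1.0, 0.028, 0.0, 0.0]
wrist_force: [-4.6, -7.6, 20.0]
grip_width: 0.0192
grip_force: 30.0
```

move_arm(
  increments="0 0 -0.0005 0;0 0 -0.0005 0;0 0 -0.0005 0;0 0 -0.0005 0;0 0 -0.0005 0;0 0 -0.03 0;0 0 -0.07 0;0 0.07 -0.09 0;0 0.07 -0.11 0;0 0.07 -0.13 0;0 0.07 -0.14 0;0 0.07 -0.14 0",
  claw=140,
)

```text
t: 54.1
ee_pos: [0.5099, 0.1959, 0.1834]
orientation: [1.0, 0.028, 0.001, -0.0]
wrist_force: [0.9, 0.3, -0.1]
grip_width: 0.0413
grip_force: 0.0
```

```bash
python3 -c "
from h import *
im,p=snap('wrist','w15.png');s=r.observe();print(s['t'],s['ee_pos'])
g=im.astype(float).mean(2)
ca,sa=np.cos(.056),np.sin(.056);X=np.array([ca,sa,0]);Y=np.array([-sa,ca,0]);J=np.array([.5213,.1951,0])
dk=(g<90).astype(np.uint8)
for y in(-.07,.07):
  u,v=proj(p,J+X*.048+Y*y+[0,0,.066]).round().astype(int); print('exp',u,v)
  w=dk[v-12:v+13,u-12:u+13]; n,l,st,ce=cv2.connectedComponentsWithStats(w)
  for i in range(1,n): 
    if 15<st[i,4]<150: print('dot',ce[i]+[u-12,v-12],st[i],onz(p,*(ce[i]+[u-12,v-12]),.066)-J, )
  print(g[v+9,u-25:u+26].astype(int).tolist())
cv2.imwrite('pics/c8.png',cv2.resize(cv2.imread('pics/w15.png')[0:230,100:420],None,fx=2.2,fy=2.2))"
```

```text
54.15 [0.50921887 0.19592203 0.18222135]
exp 334 126
dot [344.74418605 126.89534884] [21  0  4 25 86] [ 0.05204338 -0.07737403  0.066     ]
dot [333.59259259 127.25925926] [ 9 11  6  6 27] [ 0.05110117 -0.06674245  0.066     ]
[228, 229, 233, 232, 233, 231, 231, 231, 229, 230, 230, 232, 224, 204, 216, 224, 240, 242, 240, 241, 243, 244, 244, 246, 245, 246, 246, 246, 243, 242, 240, 240, 223, 132, 47, 21, 25, 20, 20, 25, 23, 25, 29, 42, 36, 34, 34, 32, 36, 39, 28]
exp 188 126
dot [177.18292683 126.97560976] [ 0  0  4 25 82] [0.042921   0.08301204 0.066     ]
dot [188.4516129  126.41935484] [10 10  6  6 31] [0.0440529  0.07222045 0.066     ]
[32, 32, 31, 31, 33, 36, 31, 26, 25, 23, 26, 22, 20, 25, 24, 27, 40, 119, 165, 168, 232, 239, 242, 242, 243, 244, 244, 244, 245, 242, 241, 239, 238, 238, 212, 159, 139, 136, 154, 155, 155, 153, 154, 152, 154, 157, 155, 155, 154, 154, 151]
```

View pics/c8.png

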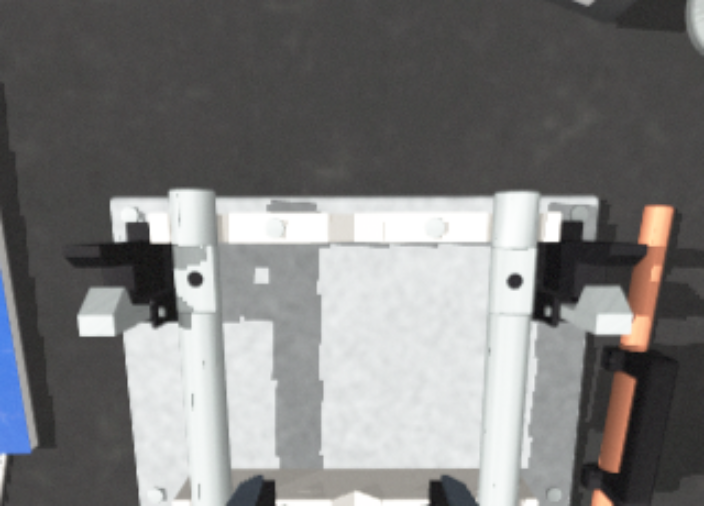

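```bash
python3 -c "
from h import *
go(.45,.015,.18,0)"
```

```text
-0.0693 0.1773 0.0022 0.0562  rows 3.8
```

move_arm(
  increments="-0.069 0.177 0 0.056;-0.069 0.177 0 0.056;-0.069 0.177 0 0.056;-0.069 0.177 0 0.056;-0.069 0.177 0 0.056;-0.069 0.177 0 0.056;-0.069 0.177 0 0.056;-0.069 0.177 0 0.056;-0.069 0.177 0 0.056",
)

```text
t: 55.05
ee_pos: [0.4503, 0.0158, 0.1821]
orientation: [1.0, 0.001, -0.0, -0.0]
wrist_force: [0.3, -0.5, 0.1]
grip_width: 0.0414
grip_force: 0.0
```

```bash
python3 -c "
from h import *
im,p=snap('wrist','w16.png');s=r.observe();print(s['t'],s['ee_pos'],psi(s))
b=im.astype(int); m=((b[...,0]-b[...,2])>40).astype(np.uint8); m[230:]=0
n,l,st,ce=cv2.connectedComponentsWithStats(m)
for i in range(1,n):
  if st[i,4]>60:
    pts=np.argwhere(l==i)[:,::-1].astype(np.float32); print(st[i],ce[i]); 
    v0,v1=pts[:,1].min(),pts[:,1].max()
    for v in(v0+2,v1-2):
      q=pts[abs(pts[:,1]-v)<1.5]; print('  ',v,q[:,0].mean(),onz(p,q[:,0].mean()+.5,v,.007).round(4))
print(onz(p,ce[1][0],ce[1][1],.007), proj(p,[.542,.015,.047]),proj(p,[.458,.015,.047]))"
```

```text
55.1 [0.45026633 0.01568514 0.18215602] 0.001060011901139709
[ 421   11   91   31 1201] [467.13655287  28.08326395]
   13.0 445.68182 [ 0.6202 -0.1769  0.007 ]
   39.0 499.98334 [ 0.5959 -0.2386  0.007 ]
[225  23  14  75 954] [231.55765199  59.2327044 ]
   25.0 230.8421 [0.6086 0.0454 0.007 ]
   95.0 232.39285 [0.5391 0.0454 0.007 ]
[468 122  32  16  62] [484.61290323 126.30645161]
   124.0 479.6111 [ 0.5081 -0.2354  0.007 ]
   135.0 498.4 [ 0.4958 -0.2596  0.007 ]
[ 395  149  117   24 1284] [458.74688474 160.80607477]
   151.0 412.32 [ 0.4772 -0.1632  0.007 ]
   170.0 498.50705 [ 0.4547 -0.269   0.007 ]
[228 174  12  53 596] [233.66610738 200.66107383]
   176.0 235.05263 [0.4469 0.0444 0.007 ]
   224.0 234.0 [0.3852 0.047  0.007 ]
[ 0.6062179  -0.20131877  0.007     ] [260.47168527  91.18252538] [260.27229169 174.61713059]
```

```bash
python3 -c "
from h import *
p=imaging.camera_params('wrist')
print('far end',onz(p,231.5,23,.010))
go(.496,.0453,.012,0)"
```

```text
far end [0.60987362 0.04482979 0.01      ]
0.0458 -0.0296 0.1702 0.0011  rows 3.6
```

move_arm(
  increments="0.046 -0.0296 0 0;0.046 -0.0296 0 0;0.046 -0.0296 0 0;0.046 -0.0296 0.05 0;0.046 -0.0296 0.1 0;0.046 -0.0296 0.14 0;0.046 -0.0296 0.16 0;0.046 -0.0296 0.167 0;0.046 -0.0296 0.167 0",
  claw=100,
)

```text
t: 56.0
ee_pos: [0.4954, 0.0444, 0.015]
orientation: [1.0, -0.0, -0.001, 0.0]
wrist_force: [-0.7, 0.1, 0.1]
grip_width: 0.0553
grip_force: 0.0
```

move_arm(
  increments="0 0 0 0;0 0 0 0;0 0 0 0;0 0 0 0;0 0 0 0;0 0 0 0;0 0 0 0;0 0 0 0;0 0 0 0;0 0 0 0;0 0 0 0",
  claw=255,
)

```text
t: 57.1
ee_pos: [0.4964, 0.0446, 0.0155]
orientation: [1.0, -0.0, 0.0, -0.0]
wrist_force: [-1.3, 2.6, 4.9]
grip_width: 0.0156
grip_force: 30.0
```

move_arm(
  increments="0 0 -0.03 0;0 0 -0.08 0;0 0 -0.12 0;0 0 -0.15 0;0 0 -0.15 0;0 0 -0.15 0",
)

```text
t: 57.7
ee_pos: [0.4957, 0.0445, 0.1647]
orientation: [1.0, -0.0, -0.0, 0.0]
wrist_force: [-0.7, -0.4, -5.2]
grip_width: 0.0161
grip_force: 30.0
```

```bash
python3 -c "
from h import *
s=r.observe();print(s['ee_pos'],s['grip_width'],s['wrist_force'])
go(.5692,.1978,.165,1.627)"
```

```text
[0.49567832 0.04451548 0.1647015 ] 0.01607445899957058 [-0.69871999 -0.40527793 -5.19437193]
0.0735 -0.1533 -0.0003 -1.6272  rows 10.8
```

move_arm(
  increments="0.0735 -0.1533 0 -1.627;0.0735 -0.1533 0 -1.627;0.0735 -0.1533 0 -1.627;0.0735 -0.1533 0 -1.627;0.0735 -0.1533 0 -1.627;0.0735 -0.1533 0 -1.627;0.0735 -0.1533 0 -1.627;0.0735 -0.1533 0 -1.627;0.0735 -0.1533 0 -1.627;0.0735 -0.1533 0 -1.627;0.0735 -0.1533 0 -1.627;0.0735 -0.1533 0 -1.627;0.0735 -0.1533 0 -1.627;0.0735 -0.1533 0 -1.627;0.0735 -0.1533 0 -1.627;0.0735 -0.1533 0 -1.627",
)

```text
t: 59.3
ee_pos: [0.5696, 0.1978, 0.1652]
orientation: [0.687, 0.726, -0.0, -0.0]
wrist_force: [-0.2, -0.1, -4.5]
grip_width: 0.0156
grip_force: 30.0
```

```bash
python3 -c "
from h import *
im,p=snap('wrist','w17.png');s=r.observe();print(s['t'],s['ee_pos'],psi(s),s['grip_width'],s['wrist_force'])
b=im.astype(int); m=((b[...,0]-b[...,2])>40).astype(np.uint8); m[230:]=0
n,l,st,ce=cv2.connectedComponentsWithStats(m)
zb=s['ee_pos'][2]-.0085
for i in range(1,n):
  if st[i,4]>200: print(st[i],ce[i],onz(p,*(ce[i]+.5),zb+.005).round(4))
cv2.imwrite('pics/c9.png',cv2.resize(cv2.imread('pics/w17.png')[0:260,110:410],None,fx=2.2,fy=2.2))"
```

```text
59.35 [0.56967534 0.1978685  0.16529962] 1.626043508379503 0.015611823304436294 [ 0.3146108   0.4805065  -3.58570931]
[ 248   43   25  130 2916] [259.90877915 106.43964335] [0.5661 0.2765 0.1618]
```

View pics/c9.png

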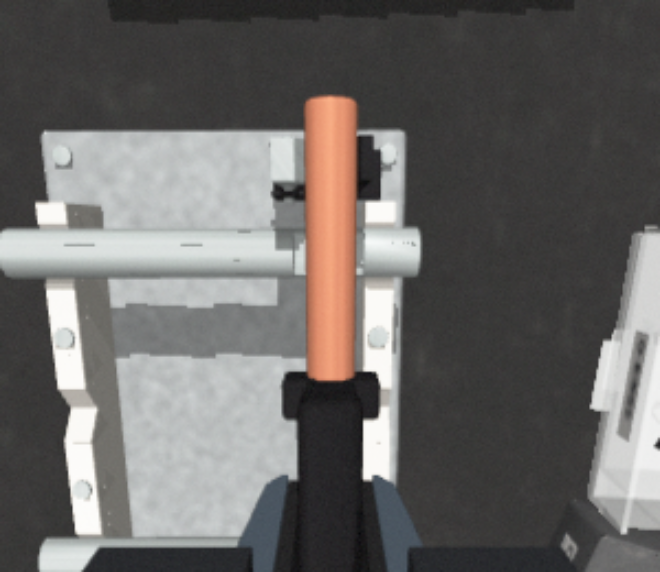

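move_arm(
  increments="0 -0.0005 0.02 0;0 -0.0005 0.04 0;0 -0.0005 0.048 0;0 -0.0005 0.053 0;0 -0.0005 0.058 0;0 -0.0005 0.062 0;0 -0.0005 0.065 0;0 -0.0005 0.065 0",
)

```text
t: 60.15
ee_pos: [0.5689, 0.1979, 0.1003]
orientation: [0.687, 0.727, -0.0, -0.0]
wrist_force: [-3.3, 0.9, -5.3]
grip_width: 0.016
grip_force: 30.0
```

move_arm(
  increments="0 0 0.003 0;0 0 0.006 0;0 0 0.009 0;0 0 0.012 0;0 0 0.012 0",
)

```text
t: 60.65
ee_pos: [0.5691, 0.1979, 0.0884]
orientation: [0.687, 0.727, 0.0, -0.0]
wrist_force: [-3.7, 1.1, -4.5]
grip_width: 0.0161
grip_force: 30.0
```

move_arm(
  increments="0 0 0.002 0;0 0 0.004 0;0 0 0.006 0;0 0 0.0065 0;0 0 0.0065 0",
)

```text
t: 61.15
ee_pos: [0.5692, 0.1978, 0.0817]
orientation: [0.687, 0.727, -0.0, -0.0]
wrist_force: [-3.9, -0.0, -4.2]
grip_width: 0.0157
grip_force: 30.0
```

move_arm(
  increments="0 0 0.001 0;0 0 0.002 0;0 0 0.003 0;0 0 0.003 0",
)

```text
t: 61.55
ee_pos: [0.5702, 0.198, 0.0811]
orientation: [0.687, 0.727, 0.0, 0.0]
wrist_force: [-14.2, -5.2, 31.1]
grip_width: 0.0155
grip_force: 30.0
```

move_arm(
  increments="0 0 -0.0025 0;0 0 -0.0025 0;0 0 -0.0025 0;0 0 -0.0025 0;0 0 -0.0025 0;0 0 -0.0025 0;0 0 -0.03 0;0 0 -0.07 0;0 0 -0.09 0;0 0 -0.1 0;0 0 -0.1 0;0 0 -0.1 0",
  claw=120,
)

```text
t: 62.75
ee_pos: [0.5687, 0.1977, 0.1777]
orientation: [0.687, 0.727, -0.001, -0.0]
wrist_force: [-0.2, -0.7, -0.1]
grip_width: 0.0487
grip_force: 0.0
```

```bash
python3 -c "
from h import *
im,p=snap('wrist','w18.png');s=r.observe();print(s['t'],s['ee_pos'],psi(s),s['grip_width'],s['wrist_force'])
b=im.astype(int); m=((b[...,0]-b[...,2])>40).astype(np.uint8); m[230:]=0
n,l,st,ce=cv2.connectedComponentsWithStats(m)
for i in range(1,n):
  if st[i,4]>100:
    print(st[i],ce[i],onz(p,*(ce[i]+.5),.078).round(4))
w=cv2.resize(cv2.imread('pics/w18.png')[0:240,130:390],None,fx=1.5,fy=1.5)
im,p=snap('scene','s18.png'); sc=cv2.resize(cv2.imread('pics/s18.png')[110:185,170:260],(390,360),interpolation=cv2.INTER_CUBIC)
cv2.imwrite('pics/c10.png',np.hstack([w,sc])); print(w.shape)"
```

```text
62.8 [0.56845233 0.19760393 0.17738108] 1.6267650315218802 0.04809462713755513 [-0.20271437 -0.49179021  0.11754654]
[ 253   63   15   87 1209] [260.34574028 108.27047146] [0.5657 0.273  0.078 ]
(360, 390, 3)
```

View pics/c10.png

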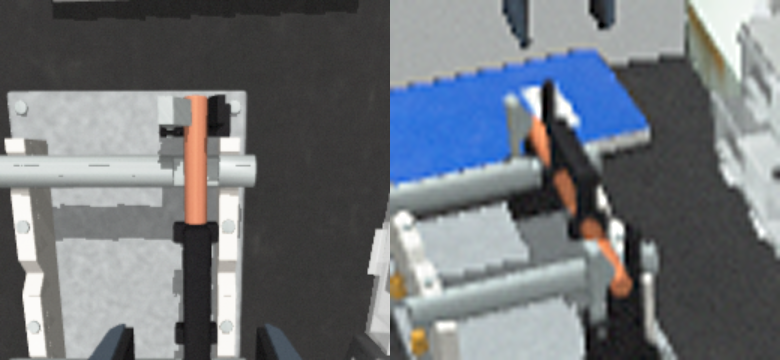

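```bash
python3 -c "
from h import *
f0=cv2.imread('pics/s4.png').astype(int); f1=cv2.imread('pics/s18.png').astype(int)
for n,f in(('home0',f0),('now',f1)):
  m=((f[...,2]-f[...,0])>50); m[:110]=0;m[185:]=0;m[:,:195]=0;m[:,240:]=0
  k=np.argwhere(m); e=k[k[:,0]>160]; print(n,e.mean(0),len(e),k[:,0].max(),k[:,1].max(), k[:,0].min(),k[:,1].min())
g=cv2.imread('pics/w18.png').astype(int)
p=imaging.camera_params('wrist')
for v in range(64,104,4):
  k=np.where((g[v,:,2]-g[v,:,0])>40)[0]; k=k[(k>240)&(k<290)]; print(v,k.min(),k.max(),onz(p,255,v,.098)[1].round(3))
"
```

```text
home0 [166.87096774 222.09677419] 31 171 225 110 202
now [166.48571429 222.02857143] 35 171 239 112 202
64 253 266 0.307
68 257 267 0.304
72 257 267 0.301
76 258 267 0.298
80 258 267 0.295
84 253 267 0.292
88 253 267 0.289
92 253 267 0.286
96 253 267 0.283
100 253 267 0.28
```

move_arm(
  increments="0 0 0 0;0 0 0 0;0 0 0 0;0 0 0 0;0 0 0.03 0;0 0 0.06 0;0 0 0.074 0;0 0 0.076 0;0 0 0.077 0;0 0 0.078 0;0 0 0.0785 0;0 0 0.0785 0",
  claw=255,
)

```text
t: 64.05
ee_pos: [0.5696, 0.198, 0.1011]
orientation: [0.687, 0.727, 0.0, 0.0]
wrist_force: [0.0, 0.7, -0.1]
grip_width: 0.0006
grip_force: 0.0
```

move_arm(
  increments="0 0 0.001 0;0 0 0.002 0;0 0 0.003 0;0 0 0.003 0",
)

```text
t: 64.45
ee_pos: [0.5702, 0.198, 0.0989]
orientation: [0.687, 0.727, 0.001, 0.001]
wrist_force: [-3.6, -3.0, 19.2]
grip_width: 0.0006
grip_force: 9.2
```

move_arm(
  increments="0 0 -0.02 0;0 0 -0.06 0;0 0 -0.1 0;0 0 -0.12 0;0 0 -0.12 0;0 0 -0.12 0;0 0 -0.12 0;0 0 -0.12 0",
)

```text
t: 65.25
ee_pos: [0.5686, 0.1976, 0.2159]
orientation: [0.687, 0.727, -0.001, -0.001]
wrist_force: [0.8, 0.8, 1.3]
grip_width: 0.0002
grip_force: 0.0
```

```bash
python3 -c "
from h import *
s=r.observe();print(s['t'],s['ee_pos'],s['wrist_force'])
print(r.finish_job())"
```

```text
65.25 [0.56856094 0.19762697 0.21594688] [0.8450916  0.81422613 1.25081256]
the job is handed in; nothing more can be done
None
```

The job is handed in at 65 s, with no verdict returned: my checks show both rods flat-up in the outer vees and the contact bar back at its original height in its clips; I checked only the left jaw over the bar and did not re-check the glassware.

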